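Get the sugar out from behind the taller jars for the tea tray

ROBOT

A 6-joint arm with a two-finger parallel gripper is mounted at the origin on a cart in front of the work surface, level with it; the furniture and walls round the work are solid. World frame = base frame: x ahead of the robot, y to its left, z up, the work surface at z = 0. Lengths are in m, angles in rad, forces in N, time in s.
With the tool pointing down it reaches from about 0.35 to 0.775 m from the base axis. Payload 5.5 kg.
Tool frame: the origin (TCP) lies at the very end of the fingers, on their centre line; the grasp point (between the pads) lies hold_point_z behind it (hold_point_z is the distance from the TCP to the grasp point, in m); x points along the fingers, y is the direction in which the jaws open and shut, and the axes are right-handed (so a half turn about x gives the same grasp; the last joint's range is limited). The gripper opens to 85 mm and grips with 20 to 120 N. Pads are 22 mm wide; open, the fingers measure 114 mm over their backs; the gripper's body (76 mm by 85 mm) begins 54 mm behind the grasp point. The pads swing forward as they close: fully open they stand 13 mm farther back than shut.
Start: joints at [1.001, 0.313, 0.046, 1.304, 0, 1.431], TCP at [0.24, 0.523, 0.231] pointing down, gripper open.
Joint ranges: [-2.76, 2.76], [-0.86, 1.69], [-1.03, 1.26], [-2.2, 2.34], [-1.47, 1.5], [-3.14, 3.14]. Speed limits (rad/s): [2.57, 2.57, 3.14, 3.14, 3.14, 3.14].

INTERFACE

Orientations are given as a unit quaternion [w, x, y, z].
In Python, from workcell import * gives the robot as it stands. The module is installed in compiled form; this text tells all that it offers.
- The arm moves only by the tool step_arm, never from a script. Its argument "targets" is a list of rows, each a list of 3 entries, a list of its own where there are three numbers: the turn, a rotation vector about the tool's x, y, z in degrees, then the shift along the tool's x, y, z in cm, then the finger opening in cm, from 0 to 8.54. A call has exactly 10 rows; each row shifts and turns the commanded pose from where the row before left it, along the tool's axes as they then stand; what a row does not reach is not made up. A row lasts 1/10 s, in which the tool goes at most 50 mm and 8.59 degrees, less where a joint would pass 70% of its speed; a pose out of reach is approached as far as the arm can. A call with a gripper value outside its range is refused whole. The fingers move at their own pace and stop on an object; "force" is the grip in N (left out, the last holds). Time passes only in rows, so rows that do not move let the fingers close, or fill a call up. It gives the time, the measured TCP pose, the force and the opening at its end, in the units of the state.
- get_state(): the state, without advancing time (a new reading comes with each control period).
- read_camera(name): name is "scene" or "top"; returns the picture (384x512x3 uint8, red, green, blue); there is no depth.
- camera_model(name): a dict with "fx", "fy", "cx", "cy" (pixels), "xyz" and "rotation" of the camera in the world. Camera axes: x right, y down, z forward; pixel columns grow to the right and rows downward; lengths in m; the calibration is good to about 2 mm. A picture is of the moment at which its call begins. camera_model takes no time and is no camera call.
- hand_in(): hands the job in, once; it reports no verdict.
Trained networks look in the newest picture that a camera, given by its name, has taken for a name from the list of things; names that differ only in an ending like _2 or _b are one class to them, and where a whole thing is asked for, a point or a joint stands for the part that bears it (a point fixed in the world has none). Each returns a list of dicts, best first, with "p" (0 to 1); they miss things now and then, are a little off and sometimes report something else, mostly with a low value. They report only what shows in the picture. A call takes as long as a camera call.
- find_in(camera, label): "extent" ([left, top, width, height] in pixels, round what is visible of it).
- silhouettes(camera, label): "mask" (384x512 bool, what is visible of it) and "extent" ([left, top, width, height] in pixels, round what is visible of it).
The state is a dict: "clock": time; "joint_pos": joint angles; "qvel": joint speeds; "tau": joint torques, N m; "tcp_pos": TCP position; "orientation": TCP orientation; "wrist_force": force on the tool from outside, world axes, zero at the start; "ft_torque": the same for the moment, N m; "finger_gap": finger opening in m.
Only numpy, scipy, OpenCV 4.12 (cv2) and the standard library are available. Lean on these libraries where they do the work, as an engineer would, in place of code of your own. Each camera call takes 0.05 s, during which the arm holds its last target.

TASK

The sugar is wanted on the tea tray, but the squat white sugar jar is hemmed in by three taller jars in the wooden compartment box. First lift the three taller jars out and stand them all on the chopping board, then set the sugar jar upright inside the rim of the cork coaster, and only then put each taller jar back upright in the very compartment it came from. Leave the salt shaker, the small jar and the mug where they stand, and tip nothing over.

Things in the scene. Friction and masses are not known exactly. Their poses are not given: they have to be found in the camera images.
- tall_jar: The tallest jar: round brown jar with a black cap, 48 mm across, 172 mm high; the cap is a plain upright cylinder 44 mm across and 41 mm high at the top, good to grip. About 0.4 kg. Starts beside or in front of the sugar jar. Origin: centre of its underside; z up along its axis; loose.
- olive_jar: The widest of the three taller jars: round olive-green jar with a dark cap, 52 mm across, 132 mm high; cap an upright cylinder 48 mm across and 31 mm high at the top. About 0.35 kg. Starts beside or in front of the sugar jar. Origin: centre of its underside; z up along its axis; loose.
- mustard_jar: The slimmest of the three taller jars: round mustard-yellow jar with a cap of the same colour, 44 mm across, 120 mm high; cap an upright cylinder 40 mm across and 28 mm high at the top. About 0.3 kg. Starts beside or in front of the sugar jar. Origin: centre of its underside; z up along its axis; loose.
- sugar_jar: The sugar jar: squat white jar with a white cap, 60 mm across, only 90 mm high; cap an upright cylinder 55 mm across and 21 mm high at the top. About 0.35 kg. Stands in the middle compartment of the box's far row, with a taller jar left, right and in front of it. Origin: centre of its underside; z up along its axis; loose.
- spice_box: Open wooden box, fixed on the wooden stove cover (top at z 45 mm), 155 (x, away from the robot) by 226 mm (y, left), 2 rows of 3 square compartments 68 mm wide: centres x -35.5 (near), +35.5 (far), y -71, 0, 71 mm. Origin: underside centre; floor 6, walls 45, end boards (y +-109) 86 mm above it. Far row: taller jar, sugar, taller jar. Near row: taller jar in the middle, salt shaker and small jar beside it. Which taller jar is where varies.
- board: Fixed dark wooden chopping board, 110 mm (its x) by 270 mm (its y), 14 mm thick, empty; the place to park the taller jars. It lies either in front of the box or to its right. Origin: centre of its underside.
- coaster: Round cork coaster fixed on the left (+y) part of the white tea tray, 88 mm across, rim 8 mm high round a flat seat 80 mm across, 4 mm above its origin (centre of its underside). The tray, 150 mm (x) by 250 mm (y), rim 17 mm high, is turned as the coaster is and lies in front of the box or to its right; the board takes the other place.
- mug: Mug, 90 mm across, 105 mm high, standing on the tray to the right of the coaster, about 120 mm from it, its handle pointing away from the coaster; loose, not to be moved. Origin: centre of its bounding box's underside.
- salt_shaker: Salt shaker of glass with a metal top, 44 mm across, 90 mm high, in the left or right compartment of the near row; loose, stays where it is. Origin: centre of its underside.
- small_jar: Small dark jar, 40 mm across, 94 mm high, in the left or right compartment of the near row; loose, stays where it is. Origin: centre of its underside.

How it is judged:
By the outcome, as a careful person would: the job done as asked, in the order asked, and still so for the second after the job is handed in, with the robot touching nothing.
It also fails if it takes over 144 s, if anything falls off the work surface, if the arm or the gripper's body presses on something with over 40 N, if the wrist force passes 120 N, or if a joint passes its speed limit or range.

## Working session

There is one attempt and no reset: what is moved stays moved. The work goes in short steps, Python scripts to look and compute and a tool call to move; the robot and the scene stay as the last step left them, time stands still between calls to the robot, and variables do not carry over. Pictures are saved under pics/ and viewed, and the job is handed in when it is done.

Besides the shell and the picture viewer there is one more tool, called after ">>>" by a JSON object that holds its "op" and its "data", one argument or row to a line. step_arm: Moves the arm, as the interface text tells. Its arguments: {"type":"object","properties":{"targets":{"type":"array","items":{"type":"array"}},"force":{"type":"number"}},"required":["targets"]}

```bash
mkdir -p pics; ls
python3 - <<'E'
from workcell import *
import cv2
s=get_state()
for k,v in s.items(): print(k,v)
for n in ["scene","top"]:
    im=read_camera(n); cv2.imwrite(f"pics/{n}0.png",cv2.cvtColor(im,cv2.COLOR_RGB2BGR)); print(n,camera_model(n))
E
```

```text
pics
clock 0.0
joint_pos [1.00142474e+00 3.14036758e-01 4.49747997e-02 1.30360395e+00
 3.58768839e-06 1.43119832e+00]
qvel [-0.00039664  0.00285116 -0.00013787  0.00052213 -0.00012946 -0.00152354]
tau [-4.46566764e-04 -4.80628860e+01  2.98533458e+01  1.94464781e-02
 -2.35185807e-04 -3.07166260e-06]
tcp_pos [0.23930886 0.52226868 0.23038648]
orientation [ 0.69061278  0.15016168  0.69107403 -0.1514006 ]
wrist_force [-0.13351183 -0.18693515  0.14045854]
ft_torque [-0.00011905 -0.01481784 -0.00016424]
finger_gap 0.08550757484315291
scene {'fx': 414.7301512062111, 'fy': 414.7301512062111, 'cx': 254.9072416804628, 'cy': 191.46288329303252, 'xyz': array([ 0.19922615, -0.7772645 ,  0.63080872]), 'rotation': array([-0.41462244,  0.86404621, -0.25617404,  0.12604462])}
top {'fx': 471.05329841622876, 'fy': 471.05329841622876, 'cx': 247.28478329862247, 'cy': 194.22927160840683, 'xyz': array([ 0.39374656, -0.19861707,  1.21219829]), 'rotation': array([-0.04035034,  0.70687542, -0.70329401,  0.06384769])}
```

View pics/scene0.png

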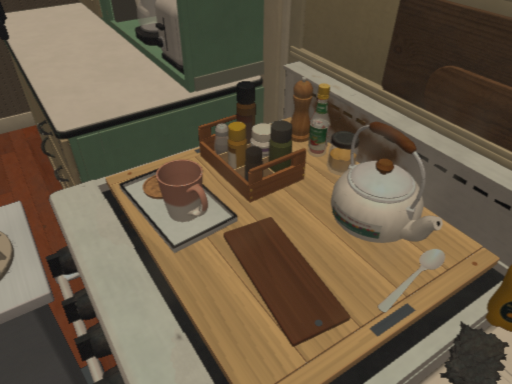

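View pics/top0.png

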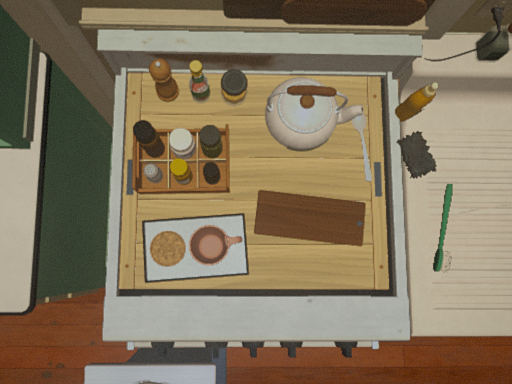

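The scene view shows the box at about (250,155), with the tall jar back left, mustard in the near middle and olive back right. The tray is in front with coaster and mug, and the board is to the right of it. The top view agrees: box (182,160), coaster (168,248), mug (210,244), board (310,218).

```bash
cat > h.py <<'E'
from workcell import *
import numpy as np, cv2
from scipy.spatial.transform import Rotation as R
def cam(n):
    m=camera_model(n); q=np.array(m['rotation']); return m,R.from_quat(q[[1,2,3,0]]).as_matrix(),np.array(m['xyz'])
def proj(n,P):
    m,Rm,t=cam(n); c=(np.atleast_2d(P)-t)@Rm
    return np.c_[m['fx']*c[:,0]/c[:,2]+m['cx'],m['fy']*c[:,1]/c[:,2]+m['cy']]
def unproj(n,uv,z):
    m,Rm,t=cam(n); uv=np.atleast_2d(uv).astype(float)
    d=np.c_[(uv[:,0]-m['cx'])/m['fx'],(uv[:,1]-m['cy'])/m['fy'],np.ones(len(uv))]@Rm.T
    return t+d*((z-t[2])/d[:,2])[:,None]
def save(n,name,im=None,scale=1,crop=None):
    im=read_camera(n) if im is None else im
    if crop: im=im[crop[1]:crop[3],crop[0]:crop[2]]
    im=cv2.resize(im,None,fx=scale,fy=scale,interpolation=cv2.INTER_CUBIC)
    cv2.imwrite(f"pics/{name}.png",cv2.cvtColor(im,cv2.COLOR_RGB2BGR))
E
python3 - <<'E'
from h import *
import pickle
ms={}
for n in ["top","scene"]:
    im=read_camera(n); ms[n,'im']=im
    for l in "tall_jar olive_jar mustard_jar sugar_jar spice_box board coaster mug salt_shaker small_jar".split():
        r=silhouettes(n,l)
        for k in r[:2]:
            v,u=np.nonzero(k['mask']); print(n,l,round(k['p'],2),k['extent'],len(u),u.mean().round(1) if len(u) else 0,v.mean().round(1)if len(u) else 0)
        if r: ms[n,l]=r[0]['mask']
pickle.dump(ms,open('ms.pkl','wb'))
save("top","top1",ms['top','im'],4,(120,110,250,210+20))
E
```

```text
top tall_jar 0.97 [127.5, 120.8, 36.4, 36.1] 724 148.7 138.5
top olive_jar 0.66 [198.4, 123.5, 23.6, 33.7] 629 210.6 140.9
top olive_jar 0.38 [203.5, 160.4, 19.0, 23.6] 319 211.3 172.9
top mustard_jar 0.96 [172.8, 156.1, 18.7, 29.3] 432 180.8 171.3
top sugar_jar 0.73 [168.6, 126.7, 27.9, 35.1] 624 182.3 143.7
top spice_box 0.62 [130.6, 125.4, 103.9, 65.2] 3728 181.1 166.6
top board 0.64 [252.0, 190.4, 115.5, 55.1] 4851 309.9 217.8
top coaster 0.66 [149.8, 232.5, 37.5, 31.1] 1051 167.2 248.4
top coaster 0.22 [143.5, 164.0, 19.9, 18.5] 255 153.1 173.9
top mug 0.68 [188.6, 224.7, 54.9, 41.9] 1391 210.5 244.6
top salt_shaker 0.86 [141.2, 162.0, 25.9, 24.1] 310 153.2 173.2
top salt_shaker 0.17 [187.7, 223.1, 54.9, 45.0] 1402 210.6 244.3
top small_jar 0.66 [173.3, 154.5, 16.6, 29.8] 429 181.1 170.9
scene tall_jar 0.59 [236.9, 84.0, 23.4, 59.2] 897 245.6 105.8
scene mustard_jar 0.97 [227.2, 124.4, 19.8, 46.4] 836 236.2 143.6
scene mustard_jar 0.37 [237.4, 85.4, 20.7, 55.6] 924 245.8 105.8
scene sugar_jar 0.91 [249.6, 118.0, 22.4, 41.7] 535 260.8 137.4
scene spice_box 0.72 [199.7, 113.9, 104.9, 87.0] 3191 250.4 166.8
scene board 0.71 [224.3, 220.4, 126.8, 125.4] 7618 284.9 281.0
scene coaster 0.53 [143.5, 176.1, 17.6, 22.8] 312 151.6 188.0
scene mug 0.77 [154.4, 160.8, 57.0, 59.7] 2447 181.9 189.4
scene salt_shaker 0.83 [213.5, 123.6, 14.8, 31.7] 386 220.5 138.3
scene salt_shaker 0.35 [152.5, 156.2, 59.2, 66.2] 2484 182.0 189.3
scene small_jar 0.62 [245.0, 148.1, 16.8, 33.9] 392 252.1 158.9
```

View pics/top1.png

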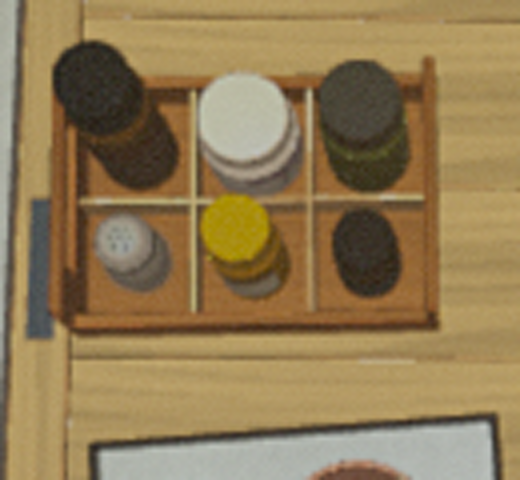

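Run:
```python
from h import *
import pickle
ms=pickle.load(open('ms.pkl','rb'))
def c(u,v): return (120+u/4-.375,110+v/4-.375)
pts={'tall':(c(98,88),.223),'sugar':(c(242,113),.141),'olive':(c(361,102),.183),'mustard':(c(238,229),.171),'small':(c(366,242),.145),'salt':(c(127,243),.141),
'boxTR':(c(428,58),.131),'boxBR':(c(435,318),.131),'boxBL':(c(70,325),.131),'boxTL':(c(58,118),.131)}
for k,(p,z) in pts.items(): print(k,np.round(p,1),unproj('top',p,z).round(4))
for l,z in [('board',.059),('coaster',.06),('mug',.15),('spice_box',.09)]:
    m=ms['top',l].astype(np.uint8); cs,_=cv2.findContours(m,0,2); k=max(cs,key=cv2.contourArea)
    r=cv2.minAreaRect(k); b=cv2.boxPoints(r); P=unproj('top',b,z); print(l,unproj('top',[r[0]],z).round(4),P.round(3).tolist(),np.linalg.norm(np.diff(P,axis=0),axis=1).round(3))
m=ms['top','board'].astype(np.uint8)
save("top","tray",ms['top','im'],5,(135,205,255,290))
save("top","boardc",ms['top','im'],5,(245,180,375,255))
```

```text
tall [144.1 131.6] [[ 0.6753 -0.0091  0.223 ]]
sugar [180.1 137.9] [[ 0.6846 -0.0772  0.141 ]]
olive [209.9 135.1] [[ 0.6804 -0.1483  0.183 ]]
mustard [179.1 166.9] [[ 0.6095 -0.0799  0.171 ]]
small [211.1 170.1] [[ 0.608  -0.1505  0.145 ]]
salt [151.4 170.4] [[ 0.6069 -0.0131  0.141 ]]
boxTR [226.6 124.1] [[ 0.7222 -0.185   0.131 ]]
boxBR [228.4 189.1] [[ 0.5662 -0.1905  0.131 ]]
boxBL [137.1 190.9] [[0.5604 0.0197 0.131 ]]
boxTL [134.1 139.1] [[0.6831 0.0312 0.131 ]]
board [[ 0.5084 -0.3921  0.059 ]] [[0.468, -0.251, 0.059], [0.579, -0.264, 0.059], [0.55, -0.536, 0.059], [0.438, -0.519, 0.059]] [0.113 0.273 0.113]
coaster [[ 0.4321 -0.044   0.06  ]] [[0.475, -0.001, 0.06], [0.476, -0.085, 0.06], [0.389, -0.087, 0.06], [0.389, -0.003, 0.06]] [0.085 0.087 0.084]
mug [[ 0.4424 -0.1537  0.15  ]] [[0.436, -0.085, 0.15], [0.512, -0.162, 0.15], [0.449, -0.223, 0.15], [0.374, -0.146, 0.15]] [0.108 0.088 0.108]
spice_box [[ 0.6428 -0.0739  0.09  ]] [[0.723, 0.052, 0.09], [0.733, -0.192, 0.09], [0.564, -0.198, 0.09], [0.555, 0.041, 0.09]] [0.245 0.169 0.239]
```

View pics/tray.png

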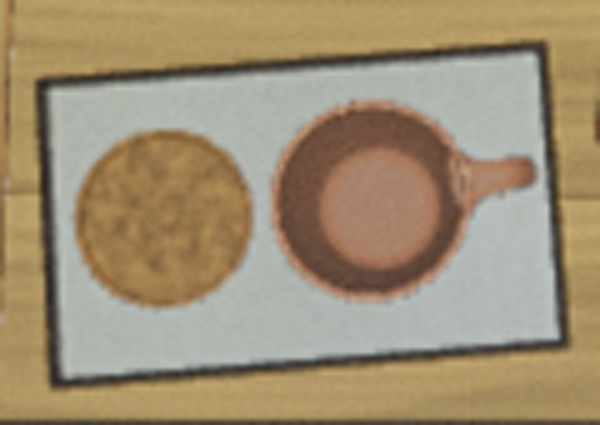

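View pics/boardc.png

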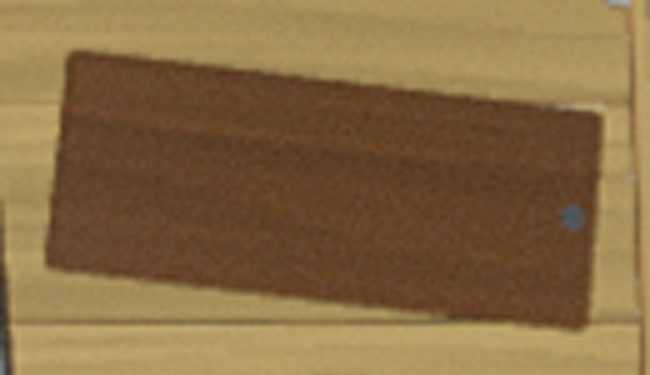

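The tray crop shows the coaster at about (167.4,248.2) and the mug right of it, with its handle at the right edge. The board crop shows four clean corners, so I can place the board from them.

Run:
```python
from h import *
import workcell
print([k for k in dir(workcell) if not k.startswith('__')])
print(getattr(workcell,'hold_point_z',None))
s=get_state(); q=s['orientation']; print(R.from_quat(q[[1,2,3,0]]).as_matrix().round(3))
cc=lambda u,v,o:(o[0]+u/5-.4,o[1]+v/5-.4)
b=[cc(u,v,(245,180)) for u,v in [(68,52),(602,115),(585,328),(47,266)]]
P=unproj('top',b,.059);print(P.round(4),P.mean(0).round(4),np.linalg.norm(np.diff(P,axis=0),axis=1))
d=P[0]-P[1];print('board y dir yaw',np.degrees(np.arctan2(-d[0],d[1])))
print('coaster',unproj('top',[cc(164,218,(135,205))],.055).round(4))
print('mug rim',unproj('top',[cc(372,200,(135,205))],.152).round(4), 'mug floor',unproj('top',[cc(380,207,(135,205))],.055).round(4))
t=[cc(u,v,(135,205)) for u,v in [(40,80),(545,45),(565,343),(55,382)]]
P=unproj('top',t,.062);print(P.round(4),P.mean(0).round(4))
# grinder etc
print('grinder base',unproj('scene',[(300,138)],.045).round(3),'top view cand',[unproj('top',[(160,66)],z).round(3).tolist() for z in (.15,.2,.25)])
print('bottle',unproj('scene',[(317,150)],.045).round(3))
```

```text
['MotionError', 'camera_model', 'find_in', 'get_state', 'hand_in', 'hold_point_z', 'read_camera', 'silhouettes']
0.0187
[[ 0.     0.417  0.909]
 [ 0.     0.909 -0.417]
 [-1.     0.     0.   ]]
[[ 0.5761 -0.2639  0.059 ]
 [ 0.5464 -0.5303  0.059 ]
 [ 0.4408 -0.5182  0.059 ]
 [ 0.4699 -0.2535  0.059 ]] [ 0.5083 -0.3915  0.059 ] [0.26800495 0.10631491 0.266273  ]
board y dir yaw -6.356365709241476
coaster [[ 0.4318 -0.0431  0.055 ]]
mug rim [[ 0.437  -0.1484  0.152 ]] mug floor [[ 0.4375 -0.1478  0.055 ]]
[[ 0.498   0.0178  0.062 ]
 [ 0.5167 -0.2278  0.062 ]
 [ 0.3724 -0.238   0.062 ]
 [ 0.3536  0.0056  0.062 ]] [ 0.4352 -0.1106  0.062 ]
grinder base [[ 0.832 -0.038  0.045]] top view cand [[[0.856, -0.027, 0.15]], [[0.835, -0.035, 0.2]], [[0.813, -0.043, 0.25]]]
bottle [[ 0.832 -0.109  0.045]]
```

```bash
cat > ov.py <<'E'
from h import *
def Rz(a): a=np.radians(a); return np.array([[np.cos(a),-np.sin(a)],[np.sin(a),np.cos(a)]])
box=(.6407,-.076,1.7)
def boxpt(p): return np.array(box[:2])+np.asarray(p)@Rz(box[2]).T
def circ(x,y,z,r): a=np.linspace(0,2*np.pi,40); return np.c_[x+r*np.cos(a),y+r*np.sin(a),np.full(40,z)]
def draw(n,im,things,f,off):
    for P,col in things:
        uv=(proj(n,P)-off+.5)*f-.5
        cv2.polylines(im,[np.round(uv*8).astype(np.int32)],False,col,1,cv2.LINE_AA,3)
def boxthings():
    out=[]
    for y in (-113,-105,105,113):
        q=boxpt(np.array([[-77.5,y],[77.5,y]])/1e3); out.append((np.c_[q,[.131]*2],(0,0,255)))
    for y in (-35.5,35.5):
        q=boxpt(np.array([[-77.5,y],[77.5,y]])/1e3); out.append((np.c_[q,[.09]*2],(0,0,255)))
    for x in (-77.5,0,77.5):
        q=boxpt(np.array([[x,-109],[x,109]])/1e3); out.append((np.c_[q,[.09]*2],(0,0,255)))
    return out
E
python3 - <<'E'
from ov import *
import pickle
ms=pickle.load(open('ms.pkl','rb'))
T=boxthings()
for (x,y),zt,h,r in [((.6753,-.0091),.223,.041,.022),((.6846,-.0772),.141,.021,.0275),((.6804,-.1483),.183,.031,.024),((.6095,-.0799),.171,.028,.02)]:
    T+=[(circ(x,y,zt,r),(0,255,0)),(circ(x,y,zt-h,r),(0,255,0))]
for (x,y),zt,r in [((.6753,-.0091),.051,.024),((.6846,-.0772),.051,.03),((.6804,-.1483),.051,.026),((.6095,-.0799),.051,.022)]:
    T+=[(circ(x,y,zt,r),(255,255,0))]
for n,off,f in [('top',(120,110),5),('scene',(190,75),5)]:
    im=ms[n,'im'][off[1]:off[1]+120,off[0]:off[0]+130]
    im=cv2.resize(im,None,fx=f,fy=f,interpolation=cv2.INTER_CUBIC); draw(n,im,T,f,np.array(off)); save(n,'ov_'+n,im)
E
```

```text
(no output)
```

View pics/ov_top.png

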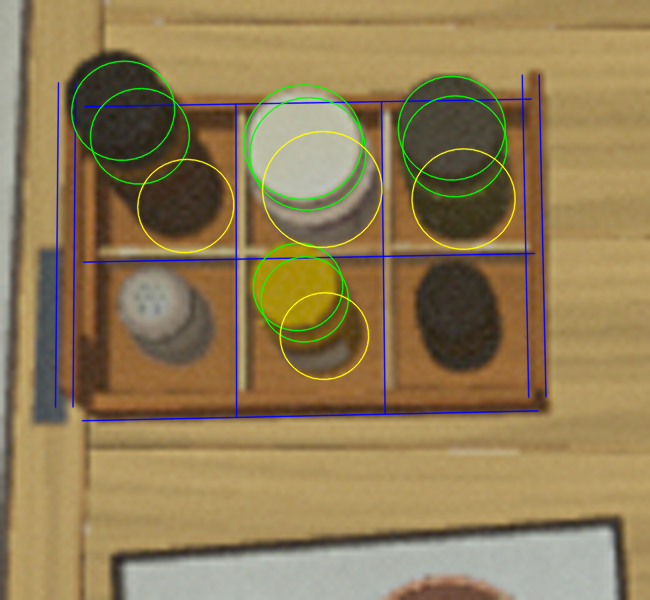

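View pics/ov_scene.png

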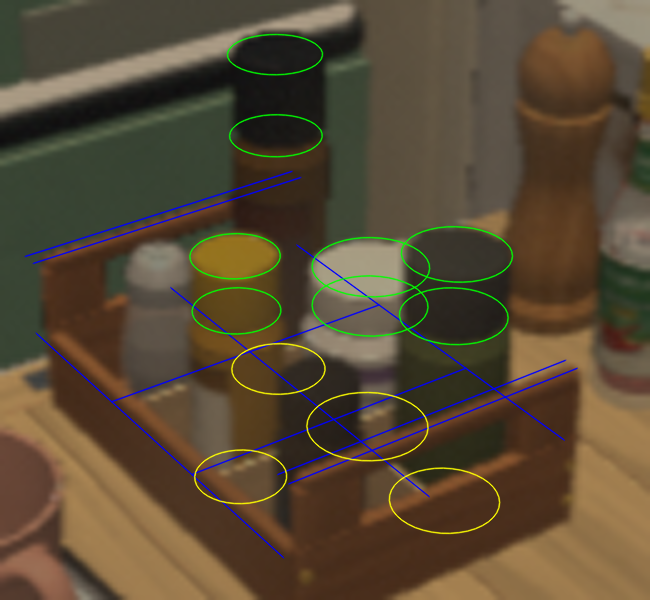

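```bash
sed -i 's/^box=.*/box=(.6440,-.0785,1.4)/' ov.py
python3 - <<'E'
from ov import *
import pickle
ms=pickle.load(open('ms.pkl','rb'))
T=boxthings()
for (x,y),zt,h,r in [((.6785,-.0080),.223,.041,.022),((.6846,-.0772),.141,.021,.0275),((.6800,-.1483),.183,.031,.024),((.6092,-.0810),.171,.028,.02)]:
    T+=[(circ(x,y,zt,r),(0,255,0)),(circ(x,y,zt-h,r),(0,255,0))]
for i in (-35.5,35.5):
  for j in (-71,0,71):
    q=boxpt(np.array([[i-34,j-34],[i+34,j-34],[i+34,j+34],[i-34,j+34],[i-34,j-34]])/1e3); T.append((np.c_[q,[.051]*5],(255,0,255)))
for n,off,f in [('top',(120,110),5),('scene',(190,75),5)]:
    im=ms[n,'im'][off[1]:off[1]+120,off[0]:off[0]+130]
    im=cv2.resize(im,None,fx=f,fy=f,interpolation=cv2.INTER_CUBIC); draw(n,im,T,f,np.array(off)); save(n,'ov2_'+n,im)
for i in (-35.5,35.5):
  for j in (-71,0,71): print(i,j,boxpt((i/1e3,j/1e3)).round(4))
E
```

```text
-35.5 -71 [ 0.6102 -0.1503]
-35.5 0 [ 0.6085 -0.0794]
-35.5 71 [ 0.6068 -0.0084]
35.5 -71 [ 0.6812 -0.1486]
35.5 0 [ 0.6795 -0.0776]
35.5 71 [ 0.6778 -0.0067]
```

View pics/ov2_top.png

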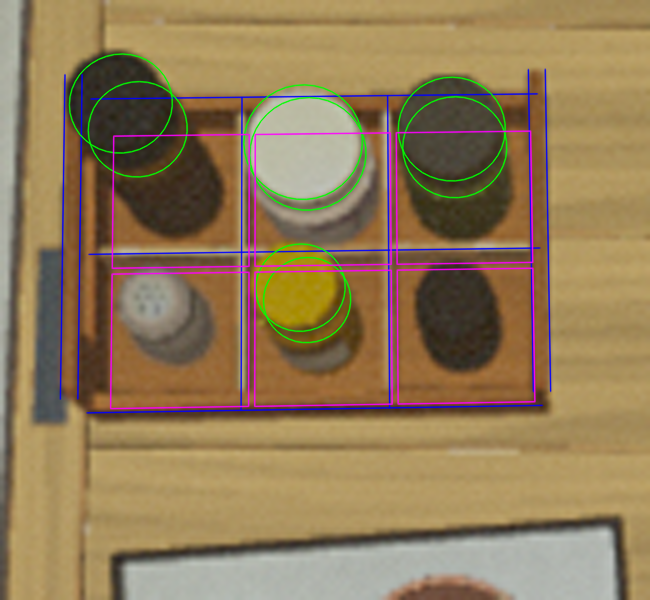

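View pics/ov2_scene.png

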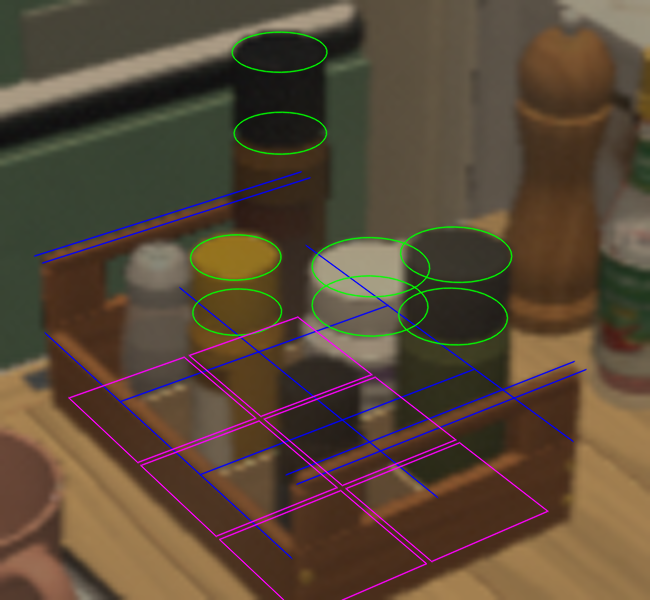

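>>> {"op": "step_arm", "data": {
  "targets": [
    [[6.54,0,0],[-1,0,0],8.5],
    [[6.54,0,0],[-1,0,0],8.5],
    [[6.54,0,0],[-1,0,0],8.5],
    [[6.54,0,0],[-1,0,0],8.5],
    [[6.54,0,0],[-1,0,0],8.5],
    [[6.54,0,0],[-1,0,0],8.5],
    [[6.54,0,0],[-1,0,0],8.5],
    [[6.54,0,0],[-1,0,0],8.5],
    [[6.54,0,0],[-1,0,0],8.5],
    [[6.54,0,0],[-1,0,0],8.5]
  ],
  "force": 40
}}

```text
clock: 2.2
tcp_pos: [0.2396, 0.5227, 0.3317]
orientation: [0.499, 0.501, 0.499, -0.501]
wrist_force: [-0.2, 0.5, -0.6]
finger_gap: 0.0849
```

>>> {"op": "step_arm", "data": {
  "targets": [
    [[0,0,0],[0,1.6,4.2],8.5],
    [[0,0,0],[0,1.6,4.2],8.5],
    [[0,0,0],[0,1.6,4.2],8.5],
    [[0,0,0],[0,1.6,4.2],8.5],
    [[0,0,0],[0,1.6,4.2],8.5],
    [[0,0,0],[0,1.6,4.2],8.5],
    [[0,0,0],[0,1.6,4.2],8.5],
    [[0,0,0],[0,1.6,4.2],8.5],
    [[0,0,0],[0,1.6,4.2],8.5],
    [[0,0,0],[0,1.6,4.2],8.5]
  ]
}}

```text
clock: 3.2
tcp_pos: [0.3997, 0.1009, 0.3316]
orientation: [0.5, 0.5, 0.5, -0.5]
wrist_force: [0.8, -0.2, 0.1]
finger_gap: 0.0852
```

>>> {"op": "step_arm", "data": {
  "targets": [
    [[0,0,0],[0,3.1,1.2],8],
    [[0,0,0],[0,3.1,1.2],8],
    [[0,0,0],[0,3.1,1.2],8],
    [[0,0,0],[0,3.1,1.2],8],
    [[0,0,0],[0,3.1,1.2],8],
    [[0,0,0],[0,3.1,1.2],8],
    [[0,0,0],[0,3.1,1.2],8],
    [[0,0,0],[0,3.1,1.2],8],
    [[0,0,0],[0,3.0,1.3],8],
    [[0,0,0],[0,0,0],8]
  ]
}}

```text
clock: 4.2
tcp_pos: [0.6803, -0.0085, 0.3274]
orientation: [-0.499, -0.5, -0.5, 0.501]
wrist_force: [0.1, -0.7, -1.6]
finger_gap: 0.0803
```

```bash
python3 -c "
from h import *
save('scene','s1',None,2,(150,20,410,220)); print(get_state()['tcp_pos'])"
```

```text
[ 0.67859338 -0.00751842  0.32847847]
```

View pics/s1.png

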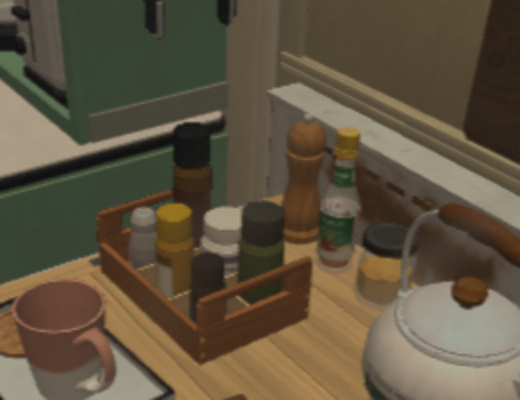

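```bash
python3 -c "
from h import *
print(proj('scene',get_state()['tcp_pos']),proj('top',get_state()['tcp_pos']))
save('scene','s2'); save('top','t2')"
```

```text
[[244.9067182   38.84917991]] [[133.38215759 114.75451358]]
```

View pics/t2.png

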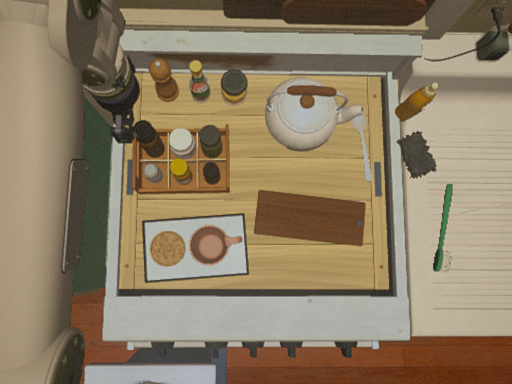

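View pics/s2.png

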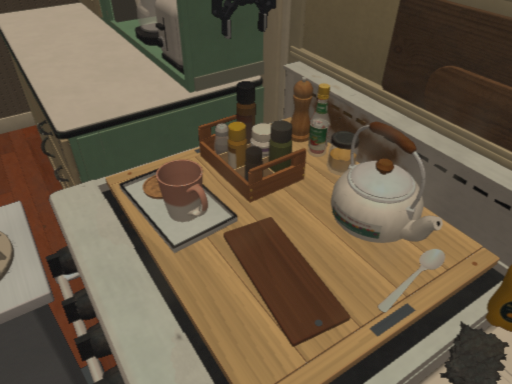

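The top view shows the gripper at about (122,128), over the left far compartment. The scene view has fingertips at (225,35) and (265,28), centred above the tall jar's cap at (246,85). I'll descend now.

>>> {"op": "step_arm", "data": {
  "targets": [
    [[0,0,0],[1.8,0,0],8],
    [[0,0,0],[1.8,0,0],8],
    [[0,0,0],[1.8,0,0],8],
    [[0,0,0],[1.8,0,0],8],
    [[0,0,0],[1.8,0,0],8],
    [[0,0,0],[1.8,0,0],8],
    [[0,0,0],[1.8,0,0],8],
    [[0,0,0],[1.3,0,0],8],
    [[0,0,0],[0.6,0,0],8],
    [[0,0,0],[0,0,0],8]
  ]
}}

```text
clock: 5.35
tcp_pos: [0.6766, -0.006, 0.1862]
orientation: [0.5, 0.5, 0.5, -0.5]
wrist_force: [0.1, -0.6, 0.2]
finger_gap: 0.0799
```

>>> {"op": "step_arm", "data": {
  "targets": [
    [[0,0,0],[0,0,0],6],
    [[0,0,0],[0,0,0],5.0],
    [[0,0,0],[0,0,0],4.6],
    [[0,0,0],[0,0,0],4.2],
    [[0,0,0],[0,0,0],3.5],
    [[0,0,0],[0,0,0],3],
    [[0,0,0],[0,0,0],3],
    [[0,0,0],[0,0,0],3],
    [[0,0,0],[0,0,0],3],
    [[0,0,0],[0,0,0],3]
  ]
}}

```text
clock: 6.35
tcp_pos: [0.6784, -0.0066, 0.1874]
orientation: [0.501, 0.501, 0.499, -0.499]
wrist_force: [2.3, -0.5, 5.4]
finger_gap: 0.0431
```

>>> {"op": "step_arm", "data": {
  "targets": [
    [[0,0,0],[-0.3,0,0],3],
    [[0,0,0],[-0.8,0,0],3],
    [[0,0,0],[-1.5,0,0],3],
    [[0,0,0],[-2,0,0],3],
    [[0,0,0],[-2.2,0,0],3],
    [[0,0,0],[-2.2,0,0],3],
    [[0,0,0],[-2.2,0,0],3],
    [[0,0,0],[-2.0,0,0],3],
    [[0,0,0],[-1.2,0,0],3],
    [[0,0,0],[-0.6,0,0],3]
  ],
  "force": 50
}}

```text
clock: 7.35
tcp_pos: [0.6771, -0.0064, 0.337]
orientation: [-0.5, -0.5, -0.5, 0.5]
wrist_force: [0.3, -0.1, -3.9]
finger_gap: 0.043
```

```bash
python3 -c "
from h import *
print(get_state()['tcp_pos'],get_state()['wrist_force']);save('scene','s3',None,2,(150,0,410,220))"
```

```text
[ 0.6770839  -0.00642724  0.33696184] [ 0.31383887 -0.08333821 -3.93813411]
```

View pics/s3.png

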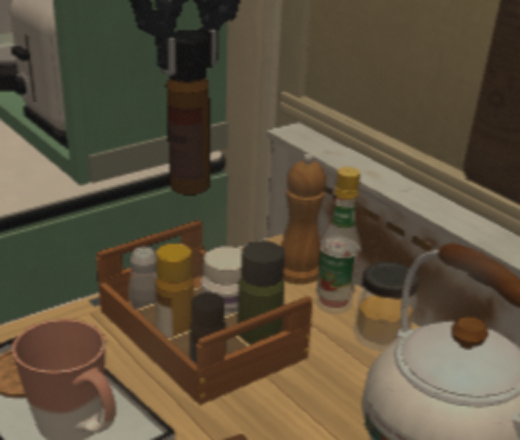

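>>> {"op": "step_arm", "data": {
  "targets": [
    [[0,0,0],[0,-0.8,0.9],3],
    [[0,0,0],[0,-1.5,1.7],3],
    [[0,0,0],[0,-2,2.2],3],
    [[0,0,0],[0,-2,2.2],3],
    [[0,0,0],[0,-2,2.2],3],
    [[0,0,0],[0,-2,2.2],3],
    [[0,0,0],[0,-2,2.2],3],
    [[0,0,0],[0,-2,2.2],3],
    [[0,0,0],[0,-2,2.4],3],
    [[0,0,0],[0,-1.5,2.6],3]
  ]
}}

```text
clock: 8.4
tcp_pos: [0.4974, -0.2145, 0.3353]
orientation: [0.499, 0.5, 0.501, -0.5]
wrist_force: [0.4, -0.8, -2.7]
finger_gap: 0.0432
```

>>> {"op": "step_arm", "data": {
  "targets": [
    [[0,0,0],[0,0,3],3],
    [[0,0,0],[0,0,3.2],3],
    [[0,0,0],[0,0,3.2],3],
    [[0,0,0],[0,0,3.2],3],
    [[0,0,0],[0,0,3.2],3],
    [[0,0,0],[0,0,3.2],3],
    [[0,0,0],[0,0,3],3],
    [[0,0,0],[0,0,2.4],3],
    [[0,0,0],[0,0,1.4],3],
    [[0,0,0],[0,0,0.6],3]
  ]
}}

```text
clock: 9.4
tcp_pos: [0.4984, -0.4797, 0.3338]
orientation: [0.498, 0.501, 0.501, -0.5]
wrist_force: [-0.1, -0.0, -4.4]
finger_gap: 0.0432
```

>>> {"op": "step_arm", "data": {
  "targets": [
    [[0,0,0],[1,0,0],3],
    [[0,0,0],[1.8,0,0],3],
    [[0,0,0],[2,0,0],3],
    [[0,0,0],[2,0,0],3],
    [[0,0,0],[2,0,0],3],
    [[0,0,0],[2,0,0],3],
    [[0,0,0],[1.4,0,0],3],
    [[0,0,0],[0.8,0,0],3],
    [[0,0,0],[0.2,0,0],3],
    [[0,0,0],[0,0,0],3]
  ]
}}

```text
clock: 10.4
tcp_pos: [0.4992, -0.478, 0.2043]
orientation: [0.5, 0.5, 0.5, -0.5]
wrist_force: [-0.6, 0.4, -3.6]
finger_gap: 0.0429
```

```bash
python3 -c "
from h import *
save('scene','s4',None,2,(200,90,460,350));s=get_state();print(s['tcp_pos'],s['wrist_force'])"
```

```text
[ 0.49942469 -0.47835088  0.20498135] [ 0.35788216 -0.39349261 -4.18856439]
```

View pics/s4.png

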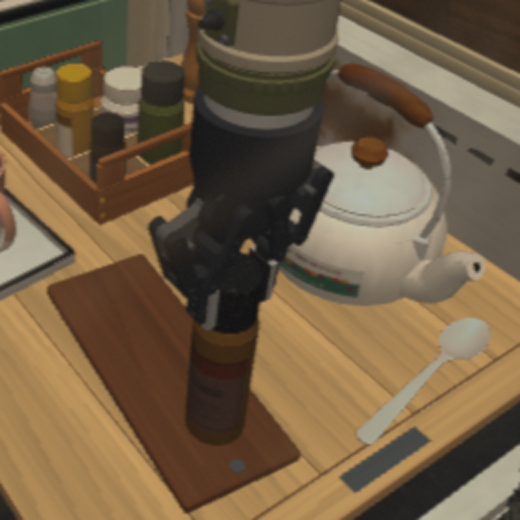

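The jar hangs over the right end of the board (crop (215,440)), just above it. I'll lower it gently until contact.

>>> {"op": "step_arm", "data": {
  "targets": [
    [[0,0,0],[0.3,0,0],3],
    [[0,0,0],[0.3,0,0],3],
    [[0,0,0],[0.15,0,0],3],
    [[0,0,0],[0.1,0,0],3],
    [[0,0,0],[0,0,0],3],
    [[0,0,0],[0,0,0],3],
    [[0,0,0],[0,0,0],3],
    [[0,0,0],[0,0,0],3],
    [[0,0,0],[0,0,0],3],
    [[0,0,0],[0,0,0],3]
  ]
}}

```text
clock: 11.45
tcp_pos: [0.4992, -0.4784, 0.1958]
orientation: [0.5, 0.5, 0.5, -0.5]
wrist_force: [0.5, -0.2, -3.9]
finger_gap: 0.0431
```

Still full weight in hand, so a little lower.

>>> {"op": "step_arm", "data": {
  "targets": [
    [[0,0,0],[0.1,0,0],3],
    [[0,0,0],[0.1,0,0],3],
    [[0,0,0],[0,0,0],3],
    [[0,0,0],[0,0,0],3],
    [[0,0,0],[0,0,0],3],
    [[0,0,0],[0,0,0],3],
    [[0,0,0],[0,0,0],3],
    [[0,0,0],[0,0,0],3],
    [[0,0,0],[0,0,0],3],
    [[0,0,0],[0,0,0],3]
  ]
}}

```text
clock: 12.45
tcp_pos: [0.4993, -0.4788, 0.1954]
orientation: [0.501, 0.5, 0.499, -0.5]
wrist_force: [-0.7, 0.8, 5.7]
finger_gap: 0.0432
```

>>> {"op": "step_arm", "data": {
  "targets": [
    [[0,0,0],[0,0,0],4.6],
    [[0,0,0],[0,0,0],5],
    [[0,0,0],[0,0,0],6],
    [[0,0,0],[0,0,0],7],
    [[0,0,0],[0,0,0],8],
    [[0,0,0],[-0.5,0,0],8],
    [[0,0,0],[-1.5,0,0],8],
    [[0,0,0],[-2.5,0,0],8],
    [[0,0,0],[-2.5,0,0],8],
    [[0,0,0],[-2.5,0,0],8]
  ]
}}

```text
clock: 13.45
tcp_pos: [0.4991, -0.4783, 0.2901]
orientation: [0.5, 0.5, 0.5, -0.5]
wrist_force: [0.0, -0.5, -0.3]
finger_gap: 0.08
```

>>> {"op": "step_arm", "data": {
  "targets": [
    [[0,0,0],[-1.5,0,-2],8],
    [[0,0,0],[-0.5,0.7,-4],8],
    [[0,0,0],[0,1.5,-4],8],
    [[0,0,0],[0,2.4,-4],8],
    [[0,0,0],[0,2.5,-4],8],
    [[0,0,0],[0,2.5,-4],8],
    [[0,0,0],[0,2.5,-4],8],
    [[0,0,0],[0,2.5,-3],8],
    [[0,0,0],[0,2.5,-2.5],8],
    [[0,0,0],[0,1.0,-1.5],8]
  ]
}}

```text
clock: 14.45
tcp_pos: [0.6814, -0.1448, 0.3083]
orientation: [0.5, 0.499, 0.501, -0.499]
wrist_force: [0.2, -0.4, 0.3]
finger_gap: 0.0799
```

```bash
python3 -c "
from h import *
save('scene','s5',None,2,(150,0,410,350-50));s=get_state();print(s['tcp_pos'],s['wrist_force'])"
```

```text
[ 0.68193075 -0.14324492  0.30806931] [-0.97429917  1.63203559 -0.87382067]
```

View pics/s5.png

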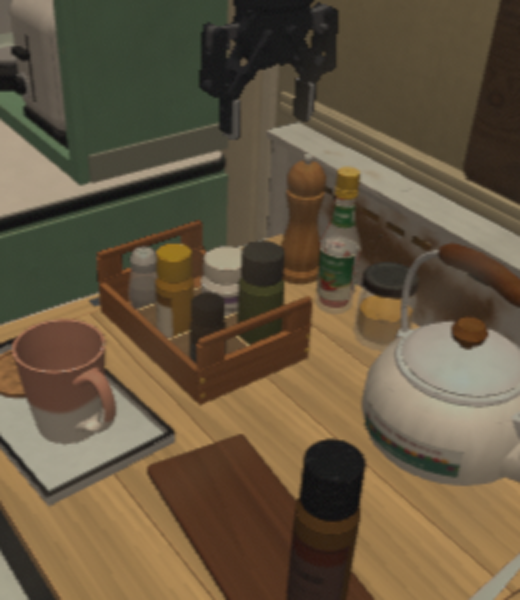

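>>> {"op": "step_arm", "data": {
  "targets": [
    [[0,0,0],[1.5,0,0.4],8],
    [[0,0,0],[2,0,0],8],
    [[0,0,0],[2,0,0],8],
    [[0,0,0],[2,0,0],8],
    [[0,0,0],[2,0,0],8],
    [[0,0,0],[2,0,0],8],
    [[0,0,0],[2,0,0],8],
    [[0,0,0],[1.4,0,0],8],
    [[0,0,0],[0.7,0,0],8],
    [[0,0,0],[0,0,0],8]
  ],
  "force": 40
}}

```text
clock: 15.5
tcp_pos: [0.679, -0.1525, 0.1518]
orientation: [-0.499, -0.5, -0.501, 0.501]
wrist_force: [-0.8, 0.3, 1.0]
finger_gap: 0.0803
```

>>> {"op": "step_arm", "data": {
  "targets": [
    [[0,0,0],[0,0,0],6.5],
    [[0,0,0],[0,0,0],5.4],
    [[0,0,0],[0,0,0],5.0],
    [[0,0,0],[0,0,0],4.6],
    [[0,0,0],[0,0,0],4],
    [[0,0,0],[0,0,0],3.4],
    [[0,0,0],[0,0,0],3.4],
    [[0,0,0],[0,0,0],3.4],
    [[0,0,0],[0,0,0],3.4],
    [[0,0,0],[0,0,0],3.4]
  ]
}}

```text
clock: 16.5
tcp_pos: [0.6814, -0.1527, 0.1543]
orientation: [0.501, 0.501, 0.499, -0.5]
wrist_force: [1.7, -0.1, 5.5]
finger_gap: 0.0465
```

>>> {"op": "step_arm", "data": {
  "targets": [
    [[0,0,0],[-0.3,0,0],3.4],
    [[0,0,0],[-0.8,0,0],3.4],
    [[0,0,0],[-1.5,0,0],3.4],
    [[0,0,0],[-2,0,0],3.4],
    [[0,0,0],[-2,0,0],3.4],
    [[0,0,0],[-2,0,0],3.4],
    [[0,0,0],[-2,0,0],3.4],
    [[0,0,0],[-1.5,0,0],3.4],
    [[0,0,0],[-1,0,0],3.4],
    [[0,0,0],[-0.5,0,0],3.4]
  ],
  "force": 50
}}

```text
clock: 17.5
tcp_pos: [0.6803, -0.1525, 0.2893]
orientation: [-0.5, -0.5, -0.5, 0.5]
wrist_force: [-0.4, 0.5, -2.5]
finger_gap: 0.0466
```

```bash
python3 -c "
from h import *
save('scene','s6',None,2,(150,0,410,250));s=get_state();print(s['tcp_pos'],s['wrist_force'],s['finger_gap'])"
```

```text
[ 0.68037202 -0.15252075  0.28964392] [-0.26556977 -0.13189129 -3.31372114] 0.04680014433690167
```

View pics/s6.png

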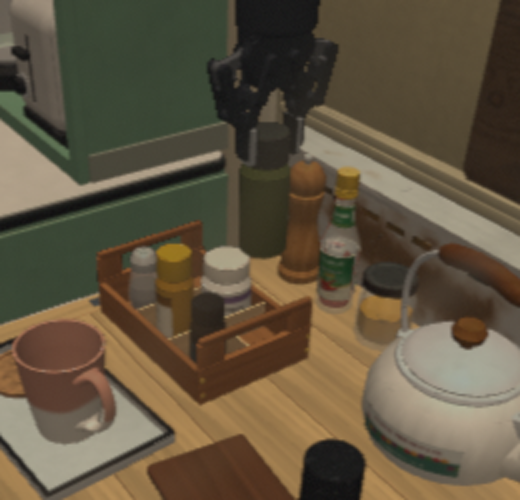

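>>> {"op": "step_arm", "data": {
  "targets": [
    [[0,0,0],[0,-1,0.6],3.4],
    [[0,0,0],[0,-2.2,1.5],3.4],
    [[0,0,0],[0,-2.6,2.2],3.4],
    [[0,0,0],[0,-2.6,2.6],3.4],
    [[0,0,0],[0,-2.6,3],3.4],
    [[0,0,0],[0,-2.4,3.2],3.4],
    [[0,0,0],[0,-1.8,3.2],3.4],
    [[0,0,0],[0,-1.2,3],3.4],
    [[0,0,0],[0,-0.6,2.6],3.4],
    [[0,0,0],[0,-0.2,2],3.4]
  ]
}}

```text
clock: 18.55
tcp_pos: [0.5067, -0.3929, 0.2877]
orientation: [-0.499, -0.5, -0.5, 0.501]
wrist_force: [0.2, -0.1, -3.5]
finger_gap: 0.0466
```

>>> {"op": "step_arm", "data": {
  "targets": [
    [[0,0,0],[0.5,0,0],3.4],
    [[0,0,0],[1.2,0,0],3.4],
    [[0,0,0],[1.8,0,0],3.4],
    [[0,0,0],[2,0,0],3.4],
    [[0,0,0],[2,0,0],3.4],
    [[0,0,0],[2,0,0],3.4],
    [[0,0,0],[1.4,0,0],3.4],
    [[0,0,0],[0.8,0,0],3.4],
    [[0,0,0],[0.3,0,0],3.4],
    [[0,0,0],[0,0,0],3.4]
  ]
}}

```text
clock: 19.55
tcp_pos: [0.5082, -0.3909, 0.1684]
orientation: [0.5, 0.5, 0.5, -0.5]
wrist_force: [0.1, 0.9, -4.4]
finger_gap: 0.0467
```

>>> {"op": "step_arm", "data": {
  "targets": [
    [[0,0,0],[0.3,0,0],3.4],
    [[0,0,0],[0.2,0,0],3.4],
    [[0,0,0],[0.1,0,0],3.4],
    [[0,0,0],[0.1,0,0],3.4],
    [[0,0,0],[0,0,0],3.4],
    [[0,0,0],[0,0,0],3.4],
    [[0,0,0],[0,0,0],3.4],
    [[0,0,0],[0,0,0],3.4],
    [[0,0,0],[0,0,0],3.4],
    [[0,0,0],[0,0,0],3.4]
  ]
}}

```text
clock: 20.55
tcp_pos: [0.5084, -0.3916, 0.1623]
orientation: [0.5, 0.5, 0.5, -0.5]
wrist_force: [-0.1, 0.8, 3.0]
finger_gap: 0.0467
```

Contact. Next I'll release, rise and move over to the mustard jar.

>>> {"op": "step_arm", "data": {
  "targets": [
    [[0,0,0],[0,0,0],5],
    [[0,0,0],[0,0,0],5.5],
    [[0,0,0],[0,0,0],6.5],
    [[0,0,0],[0,0,0],7.5],
    [[0,0,0],[0,0,0],8],
    [[0,0,0],[-0.5,0,0],8],
    [[0,0,0],[-1.5,0,0],8],
    [[0,0,0],[-2.5,0,0],8],
    [[0,0,0],[-3,0,0],8],
    [[0,0,0],[-3,0,0],8]
  ]
}}

```text
clock: 21.55
tcp_pos: [0.508, -0.3912, 0.268]
orientation: [0.5, 0.5, 0.5, -0.5]
wrist_force: [0.7, -0.6, 0.4]
finger_gap: 0.0797
```

>>> {"op": "step_arm", "data": {
  "targets": [
    [[0,0,0],[-2,0.3,-2],8],
    [[0,0,0],[0,0.6,-4],8],
    [[0,0,0],[0,1.2,-4],8],
    [[0,0,0],[0,1.3,-4],8],
    [[0,0,0],[0,1.3,-4],8],
    [[0,0,0],[0,1.3,-4],8],
    [[0,0,0],[0,1.3,-3.5],8],
    [[0,0,0],[0,1.3,-3],8],
    [[0,0,0],[0,1,-2],8],
    [[0,0,0],[0,0.5,-0.6],8]
  ]
}}

```text
clock: 22.55
tcp_pos: [0.61, -0.0781, 0.2873]
orientation: [0.501, 0.5, 0.501, -0.499]
wrist_force: [0.4, -0.9, 0.1]
finger_gap: 0.0799
```

```bash
python3 -c "
from h import *
save('scene','s7',None,2,(150,0,410,300));s=get_state();print(s['tcp_pos'],s['wrist_force'],s['finger_gap'])"
```

```text
[ 0.6103466  -0.07848344  0.28698886] [ 1.01045602 -0.42185673 -0.83896361] 0.08021989371637793
```

View pics/s7.png

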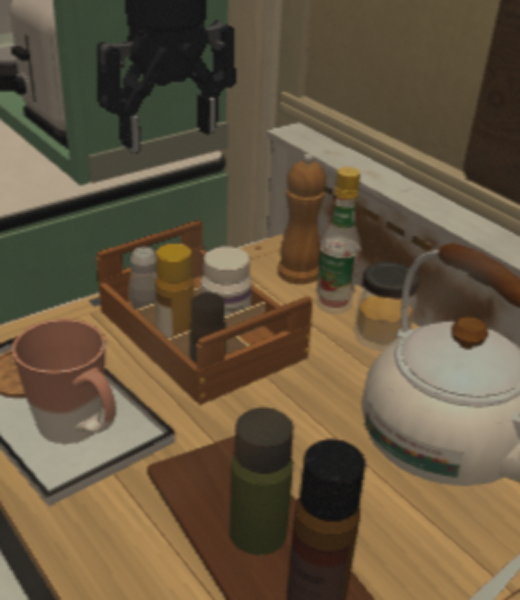

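>>> {"op": "step_arm", "data": {
  "targets": [
    [[0,0,0],[1.4,0,0.2],7],
    [[0,0,0],[2,0,0],7],
    [[0,0,0],[2,0,0],7],
    [[0,0,0],[2,0,0],7],
    [[0,0,0],[2,0,0],7],
    [[0,0,0],[2,0,0],7],
    [[0,0,0],[1.4,0,0],7],
    [[0,0,0],[0.8,0,0],7],
    [[0,0,0],[0.4,0,0],7],
    [[0,0,0],[0,0,0],7]
  ],
  "force": 40
}}

```text
clock: 23.6
tcp_pos: [0.6092, -0.083, 0.1468]
orientation: [-0.5, -0.5, -0.5, 0.5]
wrist_force: [-0.6, -0.0, 0.6]
finger_gap: 0.0697
```

>>> {"op": "step_arm", "data": {
  "targets": [
    [[0,0,0],[0,0,0],5.5],
    [[0,0,0],[0,0,0],4.6],
    [[0,0,0],[0,0,0],4.2],
    [[0,0,0],[0,0,0],3.8],
    [[0,0,0],[0,0,0],3.2],
    [[0,0,0],[0,0,0],2.6],
    [[0,0,0],[0,0,0],2.6],
    [[0,0,0],[0,0,0],2.6],
    [[0,0,0],[0,0,0],2.6],
    [[0,0,0],[0,0,0],2.6]
  ]
}}

```text
clock: 24.6
tcp_pos: [0.6102, -0.0825, 0.1478]
orientation: [0.501, 0.501, 0.499, -0.5]
wrist_force: [0.9, 0.2, 5.6]
finger_gap: 0.0393
```

>>> {"op": "step_arm", "data": {
  "targets": [
    [[0,0,0],[-0.3,0,0],2.6],
    [[0,0,0],[-0.8,0,0],2.6],
    [[0,0,0],[-1.5,0,0],2.6],
    [[0,0,0],[-2,0,0],2.6],
    [[0,0,0],[-2,0,0],2.6],
    [[0,0,0],[-2,0,0],2.6],
    [[0,0,0],[-2,0,0],2.6],
    [[0,0,0],[-1.5,0,0],2.6],
    [[0,0,0],[-0.8,0,0],2.6],
    [[0,0,0],[-0.3,0,0],2.6]
  ],
  "force": 50
}}

```text
clock: 25.6
tcp_pos: [0.6093, -0.0824, 0.2792]
orientation: [0.5, 0.5, 0.5, -0.5]
wrist_force: [0.4, -0.1, -3.6]
finger_gap: 0.0386
```

>>> {"op": "step_arm", "data": {
  "targets": [
    [[0,0,0],[0,-0.4,0.8],2.6],
    [[0,0,0],[0,-0.8,1.8],2.6],
    [[0,0,0],[0,-1.2,2.6],2.6],
    [[0,0,0],[0,-1.2,3],2.6],
    [[0,0,0],[0,-1.2,3],2.6],
    [[0,0,0],[0,-1.2,3],2.6],
    [[0,0,0],[0,-1.2,3],2.6],
    [[0,0,0],[0,-1,2.4],2.6],
    [[0,0,0],[0,-0.6,1.6],2.6],
    [[0,0,0],[0,-0.4,0.9],2.6]
  ]
}}

```text
clock: 26.6
tcp_pos: [0.5162, -0.3047, 0.2778]
orientation: [-0.499, -0.5, -0.5, 0.501]
wrist_force: [0.6, -0.1, -4.2]
finger_gap: 0.0385
```

```bash
python3 -c "
from h import *
save('scene','s8',None,2,(150,50,410,350));s=get_state();print(s['tcp_pos'],s['wrist_force'],s['finger_gap'])"
```

```text
[ 0.51600125 -0.30543589  0.27794462] [ 0.41849847 -1.39894912 -4.3563881 ] 0.038741709710079106
```

View pics/s8.png

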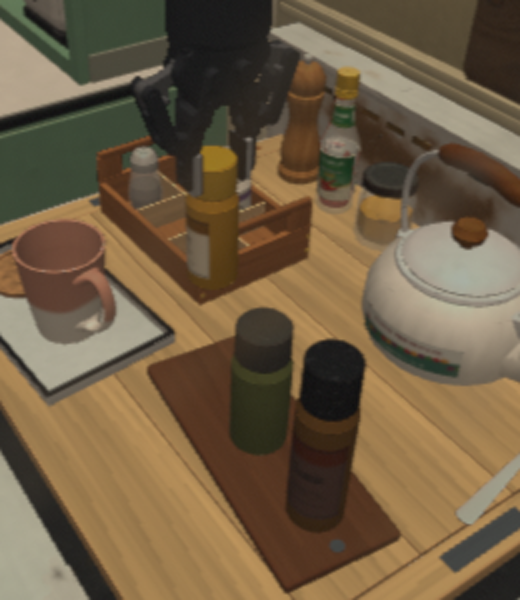

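Mustard is held upright, with the olive and tall jars standing on the board. Lowering.

>>> {"op": "step_arm", "data": {
  "targets": [
    [[0,0,0],[0.5,0,0],2.6],
    [[0,0,0],[1.2,0,0],2.6],
    [[0,0,0],[1.8,0,0],2.6],
    [[0,0,0],[2,0,0],2.6],
    [[0,0,0],[2,0,0],2.6],
    [[0,0,0],[1.8,0,0],2.6],
    [[0,0,0],[1.2,0,0],2.6],
    [[0,0,0],[0.6,0,0],2.6],
    [[0,0,0],[0.3,0,0],2.6],
    [[0,0,0],[0,0,0],2.6]
  ]
}}

```text
clock: 27.65
tcp_pos: [0.5175, -0.3032, 0.1649]
orientation: [0.5, 0.5, 0.5, -0.5]
wrist_force: [0.5, 0.4, -3.4]
finger_gap: 0.0394
```

>>> {"op": "step_arm", "data": {
  "targets": [
    [[0,0,0],[0.2,0,0],2.6],
    [[0,0,0],[0.2,0,0],2.6],
    [[0,0,0],[0.1,0,0],2.6],
    [[0,0,0],[0.1,0,0],2.6],
    [[0,0,0],[0,0,0],2.6],
    [[0,0,0],[0,0,0],2.6],
    [[0,0,0],[0,0,0],2.6],
    [[0,0,0],[0,0,0],2.6],
    [[0,0,0],[0,0,0],2.6],
    [[0,0,0],[0,0,0],2.6]
  ]
}}

```text
clock: 28.65
tcp_pos: [0.5173, -0.3034, 0.1588]
orientation: [0.5, 0.5, 0.5, -0.5]
wrist_force: [-1.0, -0.6, -3.2]
finger_gap: 0.0389
```

>>> {"op": "step_arm", "data": {
  "targets": [
    [[0,0,0],[0.1,0,0],2.6],
    [[0,0,0],[0.1,0,0],2.6],
    [[0,0,0],[0.1,0,0],2.6],
    [[0,0,0],[0,0,0],2.6],
    [[0,0,0],[0,0,0],2.6],
    [[0,0,0],[0,0,0],2.6],
    [[0,0,0],[0,0,0],2.6],
    [[0,0,0],[0,0,0],2.6],
    [[0,0,0],[0,0,0],2.6],
    [[0,0,0],[0,0,0],2.6]
  ]
}}

```text
clock: 29.65
tcp_pos: [0.5173, -0.3034, 0.1559]
orientation: [0.5, 0.5, 0.5, -0.5]
wrist_force: [0.3, 0.8, -0.4]
finger_gap: 0.0388
```

>>> {"op": "step_arm", "data": {
  "targets": [
    [[0,0,0],[0.05,0,0],4.2],
    [[0,0,0],[0,0,0],4.6],
    [[0,0,0],[0,0,0],5.5],
    [[0,0,0],[0,0,0],6.5],
    [[0,0,0],[0,0,0],8],
    [[0,0,0],[-0.5,0,0],8],
    [[0,0,0],[-1.5,0,0],8],
    [[0,0,0],[-2.5,0,0],8],
    [[0,0,0],[-3,0,0],8],
    [[0,0,0],[-3,0,0],8]
  ]
}}

```text
clock: 30.65
tcp_pos: [0.517, -0.3032, 0.2616]
orientation: [0.5, 0.5, 0.5, -0.5]
wrist_force: [-0.5, -0.3, -0.4]
finger_gap: 0.0796
```

>>> {"op": "step_arm", "data": {
  "targets": [
    [[0,0,0],[0,0.4,-1.2],8],
    [[0,0,0],[0,1,-2.4],8],
    [[0,0,0],[0,2,-3],8],
    [[0,0,0],[0,2.3,-3],8],
    [[0,0,0],[0,2.3,-3],8],
    [[0,0,0],[0,2.3,-3],8],
    [[0,0,0],[0,2.3,-3],8],
    [[0,0,0],[0,2,-2],8],
    [[0,0,0],[0,1.4,-1.4],8],
    [[0,0,0],[0,0.6,-0.6],8]
  ]
}}

```text
clock: 31.65
tcp_pos: [0.6842, -0.0752, 0.2592]
orientation: [0.5, 0.499, 0.501, -0.5]
wrist_force: [-0.4, 0.2, -0.6]
finger_gap: 0.0799
```

Run:
```python
from ov import *
s=get_state();print(s['tcp_pos'],s['wrist_force'],s['finger_gap'])
im=read_camera('scene'); save('scene','s9',im,2,(150,50,410,350))
im=read_camera('top'); save('top','t9',im,1)
c=cv2.resize(im[110:230,120:250],None,fx=5,fy=5,interpolation=cv2.INTER_CUBIC)
draw('top',c,boxthings()+[(circ(.6846,-.0772,.141,.0275),(0,255,0)),(circ(.6846,-.0772,.051,.03),(0,255,0))],5,np.array((120,110))); save('top','t9b',c)
```

```text
[ 0.68415268 -0.07523689  0.25919406] [-0.38193191  0.19338449 -0.57795483] 0.07993690843018153
```

View pics/s9.png

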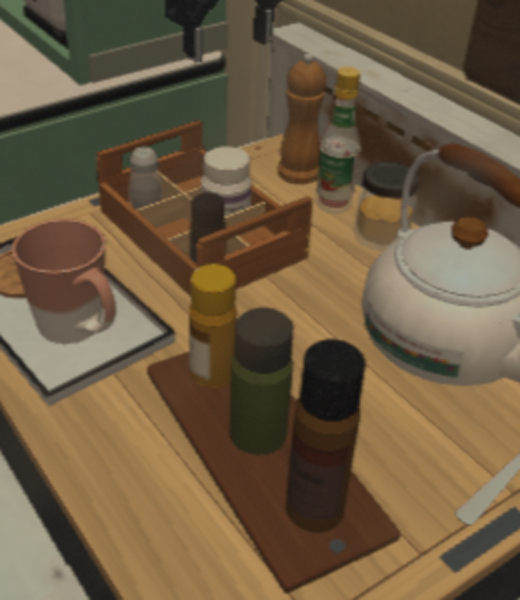

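View pics/t9b.png

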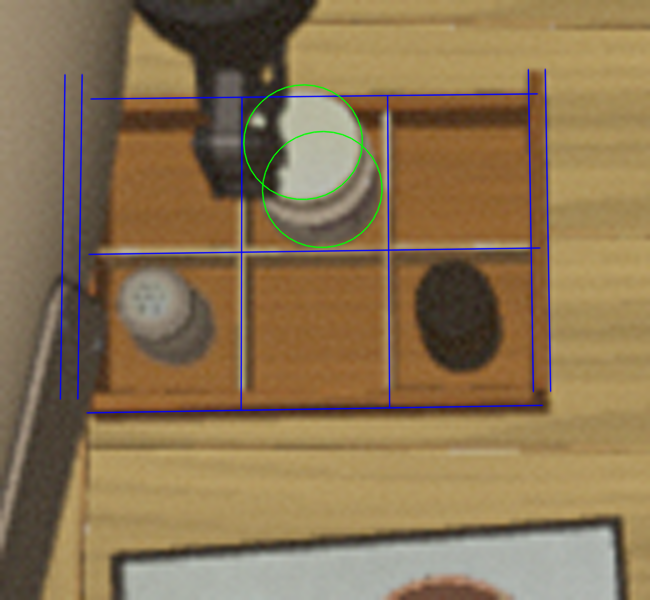

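Mustard, olive and tall all stand on the board. The sugar jar is undisturbed, with its cap at about (181,138). The gripper is over it, so I'll descend.

>>> {"op": "step_arm", "data": {
  "targets": [
    [[0,0,0],[1.4,0,0.2],8.5],
    [[0,0,0],[2,0,0],8.5],
    [[0,0,0],[2,0,0],8.5],
    [[0,0,0],[2,0,0],8.5],
    [[0,0,0],[2,0,0],8.5],
    [[0,0,0],[1.8,0,0],8.5],
    [[0,0,0],[1.4,0,0],8.5],
    [[0,0,0],[0.9,0,0],8.5],
    [[0,0,0],[0.5,0,0],8.5],
    [[0,0,0],[0,0,0],8.5]
  ],
  "force": 40
}}

```text
clock: 32.75
tcp_pos: [0.6828, -0.08, 0.1199]
orientation: [-0.499, -0.5, -0.5, 0.5]
wrist_force: [0.6, 0.3, 0.7]
finger_gap: 0.0848
```

>>> {"op": "step_arm", "data": {
  "targets": [
    [[0,0,0],[0,0,0],7],
    [[0,0,0],[0,0,0],6.2],
    [[0,0,0],[0,0,0],5.8],
    [[0,0,0],[0,0,0],5.4],
    [[0,0,0],[0,0,0],4.8],
    [[0,0,0],[0,0,0],4.2],
    [[0,0,0],[0,0,0],4.2],
    [[0,0,0],[0,0,0],4.2],
    [[0,0,0],[0,0,0],4.2],
    [[0,0,0],[0,0,0],4.2]
  ]
}}

```text
clock: 33.75
tcp_pos: [0.6839, -0.0795, 0.1214]
orientation: [0.5, 0.5, 0.499, -0.5]
wrist_force: [-0.9, 1.0, 5.5]
finger_gap: 0.0537
```

>>> {"op": "step_arm", "data": {
  "targets": [
    [[0,0,0],[-0.3,0,0],4.2],
    [[0,0,0],[-0.8,0,0],4.2],
    [[0,0,0],[-1.5,0,0],4.2],
    [[0,0,0],[-2,0,0],4.2],
    [[0,0,0],[-2,0,0],4.2],
    [[0,0,0],[-2,0,0],4.2],
    [[0,0,0],[-2,0,0],4.2],
    [[0,0,0],[-1.6,0,0],4.2],
    [[0,0,0],[-1,0,0],4.2],
    [[0,0,0],[-0.4,0,0],4.2]
  ],
  "force": 50
}}

```text
clock: 34.75
tcp_pos: [0.6836, -0.0795, 0.257]
orientation: [0.5, 0.5, 0.5, -0.5]
wrist_force: [0.6, -0.0, -4.8]
finger_gap: 0.0536
```

>>> {"op": "step_arm", "data": {
  "targets": [
    [[0,0,0],[0,-0.8,-0.1],4.2],
    [[0,0,0],[0,-2,-0.3],4.2],
    [[0,0,0],[0,-3,-0.4],4.2],
    [[0,0,0],[0,-3.2,-0.5],4.2],
    [[0,0,0],[0,-3.3,-0.5],4.2],
    [[0,0,0],[0,-3.3,-0.5],4.2],
    [[0,0,0],[0,-3.3,-0.5],4.2],
    [[0,0,0],[0,-3,-0.4],4.2],
    [[0,0,0],[0,-2,-0.3],4.2],
    [[0,0,0],[0,-1.3,-0.1],4.2]
  ]
}}

```text
clock: 35.75
tcp_pos: [0.4292, -0.0428, 0.2558]
orientation: [0.499, 0.5, 0.5, -0.5]
wrist_force: [0.3, 0.1, -4.4]
finger_gap: 0.0533
```

Run:
```python
from ov import *
s=get_state();print(s['tcp_pos'],s['wrist_force'],s['finger_gap'])
im=read_camera('scene'); save('scene','s10',im,2,(80,0,340,290))
im=read_camera('top'); save('top','t10',im,1)
```

```text
[ 0.42921775 -0.04277265  0.25576596] [ 0.27752319  0.07467523 -4.44280864] 0.05326030755933634
```

View pics/s10.png

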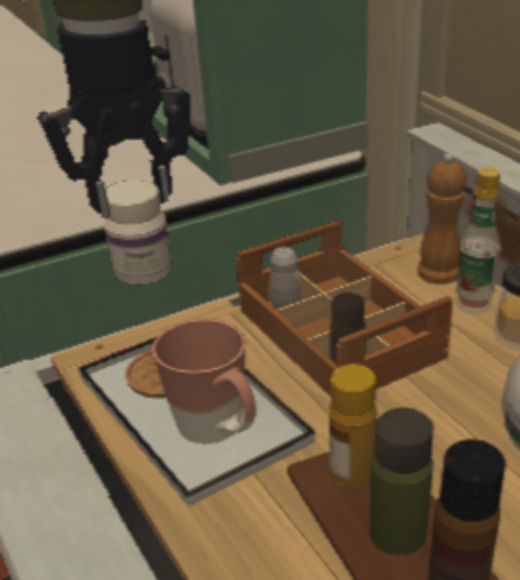

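View pics/t10.png

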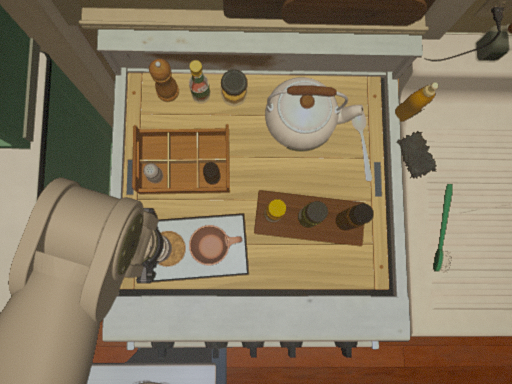

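Sugar is held upright above the coaster, the box holds only the salt shaker and small jar, and the board holds three jars. Lowering with a +2.5 mm x correction.

>>> {"op": "step_arm", "data": {
  "targets": [
    [[0,0,0],[0.5,0.25,0],4.2],
    [[0,0,0],[1.2,0,0],4.2],
    [[0,0,0],[1.8,0,0],4.2],
    [[0,0,0],[2,0,0],4.2],
    [[0,0,0],[2,0,0],4.2],
    [[0,0,0],[2,0,0],4.2],
    [[0,0,0],[1.4,0,0],4.2],
    [[0,0,0],[0.8,0,0],4.2],
    [[0,0,0],[0.4,0,0],4.2],
    [[0,0,0],[0,0,0],4.2]
  ]
}}

```text
clock: 36.85
tcp_pos: [0.4339, -0.0433, 0.1347]
orientation: [-0.5, -0.5, -0.5, 0.5]
wrist_force: [0.4, 0.4, -4.0]
finger_gap: 0.0534
```

Run:
```python
from ov import *
s=get_state();print(s['tcp_pos'],s['wrist_force'],s['finger_gap'])
im=read_camera('scene'); save('scene','s11',im,4,(100,110,250,240))
```

```text
[ 0.43391815 -0.04333062  0.13467257] [ 0.42718943  0.42081311 -4.01552919] 0.05336598625998172
```

View pics/s11.png

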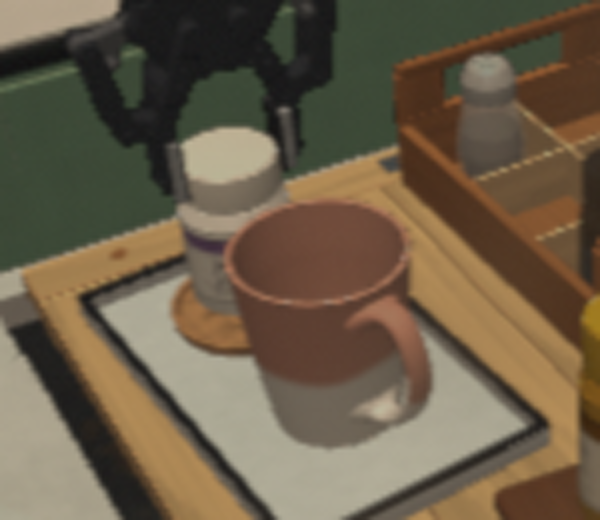

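>>> {"op": "step_arm", "data": {
  "targets": [
    [[0,0,0],[0.3,-0.15,0],4.2],
    [[0,0,0],[0.2,0,0],4.2],
    [[0,0,0],[0.2,0,0],4.2],
    [[0,0,0],[0.1,0,0],4.2],
    [[0,0,0],[0,0,0],4.2],
    [[0,0,0],[0,0,0],4.2],
    [[0,0,0],[0,0,0],4.2],
    [[0,0,0],[0,0,0],4.2],
    [[0,0,0],[0,0,0],4.2],
    [[0,0,0],[0,0,0],4.2]
  ]
}}

```text
clock: 37.9
tcp_pos: [0.4324, -0.0434, 0.1273]
orientation: [0.5, 0.5, 0.5, -0.5]
wrist_force: [-1.2, 0.4, -4.8]
finger_gap: 0.0535
```

>>> {"op": "step_arm", "data": {
  "targets": [
    [[0,0,0],[0.1,0,0],4.2],
    [[0,0,0],[0.1,0,0],4.2],
    [[0,0,0],[0,0,0],4.2],
    [[0,0,0],[0,0,0],4.2],
    [[0,0,0],[0,0,0],4.2],
    [[0,0,0],[0,0,0],4.2],
    [[0,0,0],[0,0,0],4.2],
    [[0,0,0],[0,0,0],4.2],
    [[0,0,0],[0,0,0],4.2],
    [[0,0,0],[0,0,0],4.2]
  ]
}}

```text
clock: 38.9
tcp_pos: [0.4323, -0.0433, 0.1253]
orientation: [0.5, 0.5, 0.5, -0.5]
wrist_force: [0.5, -0.0, -3.5]
finger_gap: 0.0534
```

>>> {"op": "step_arm", "data": {
  "targets": [
    [[0,0,0],[0.1,0,0],4.2],
    [[0,0,0],[0,0,0],4.2],
    [[0,0,0],[0.1,0,0],4.2],
    [[0,0,0],[0,0,0],4.2],
    [[0,0,0],[0,0,0],4.2],
    [[0,0,0],[0,0,0],4.2],
    [[0,0,0],[0,0,0],4.2],
    [[0,0,0],[0,0,0],4.2],
    [[0,0,0],[0,0,0],4.2],
    [[0,0,0],[0,0,0],4.2]
  ]
}}

```text
clock: 39.9
tcp_pos: [0.4325, -0.0434, 0.1244]
orientation: [0.5, 0.5, 0.5, -0.5]
wrist_force: [-3.2, 0.7, 8.6]
finger_gap: 0.0533
```

Run:
```python
from ov import *
s=get_state();print(s['tcp_pos'],s['wrist_force'],s['ft_torque'])
im=read_camera('scene'); c=cv2.resize(im[110:240,100:250],None,fx=4,fy=4,interpolation=cv2.INTER_CUBIC)
x,y=.4325,-.0434
draw('scene',c,[(circ(.4318,-.0431,.057,.044),(0,255,0)),(circ(x,y,.054,.03),(255,255,0)),(circ(x,y,.144,.0275),(255,0,0))],4,np.array((100,110))); save('scene','s12',c)
```

```text
[ 0.432537   -0.04336695  0.12443094] [-3.1683198   0.74243329  8.56715107] [0.21835767 0.7722627  0.01731286]
```

View pics/s12.png

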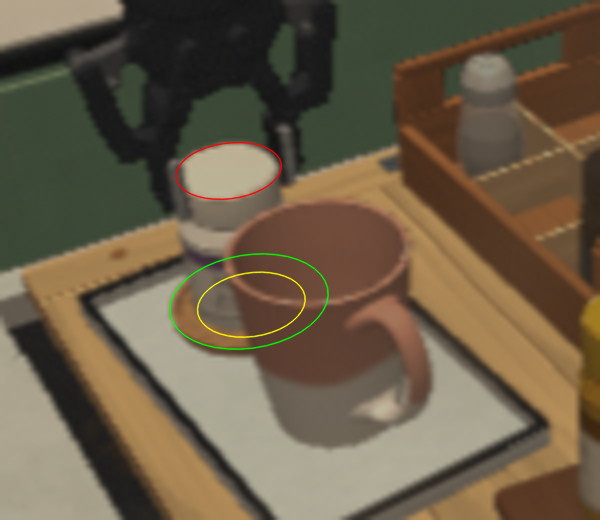

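>>> {"op": "step_arm", "data": {
  "targets": [
    [[0,0,0],[-0.05,0,0],4.2],
    [[0,0,0],[0,0,0],4.2],
    [[0,0,0],[0,0,0],5.6],
    [[0,0,0],[0,0,0],6],
    [[0,0,0],[0,0,0],7],
    [[0,0,0],[0,0,0],8],
    [[0,0,0],[0,0,0],8.5],
    [[0,0,0],[-0.5,0,0],8.5],
    [[0,0,0],[-1.5,0,0],8.5],
    [[0,0,0],[-2.5,0,0],8.5]
  ]
}}

```text
clock: 40.95
tcp_pos: [0.4312, -0.043, 0.1683]
orientation: [0.499, 0.5, 0.501, -0.501]
wrist_force: [0.7, -0.5, 1.2]
finger_gap: 0.0847
```

>>> {"op": "step_arm", "data": {
  "targets": [
    [[0,0,0],[-3,0,0],8.5],
    [[0,0,0],[-3,0,0],8.5],
    [[0,0,0],[-2.5,0.4,1],8.5],
    [[0,0,0],[-1,1,3],8.5],
    [[0,0,0],[0,1.2,4],8.5],
    [[0,0,0],[0,1.2,4],8.5],
    [[0,0,0],[0,1.2,4],8.5],
    [[0,0,0],[0,1.2,4],8.5],
    [[0,0,0],[0,1.2,4],8.5],
    [[0,0,0],[0,0.8,2],8.5]
  ]
}}

```text
clock: 41.95
tcp_pos: [0.5146, -0.3067, 0.2634]
orientation: [-0.5, -0.501, -0.499, 0.501]
wrist_force: [0.6, 0.4, 0.4]
finger_gap: 0.0846
```

Run:
```python
from ov import *
s=get_state();print(s['tcp_pos'],s['wrist_force'])
im=read_camera('scene'); save('scene','s13',im,4,(100,110,250,240))
im=read_camera('top'); save('top','t13f',im); save('top','t13',im,5,(135,205,255,290))
```

```text
[ 0.51464154 -0.30670536  0.2634277 ] [0.60759119 0.39036088 0.43632369]
```

View pics/s13.png

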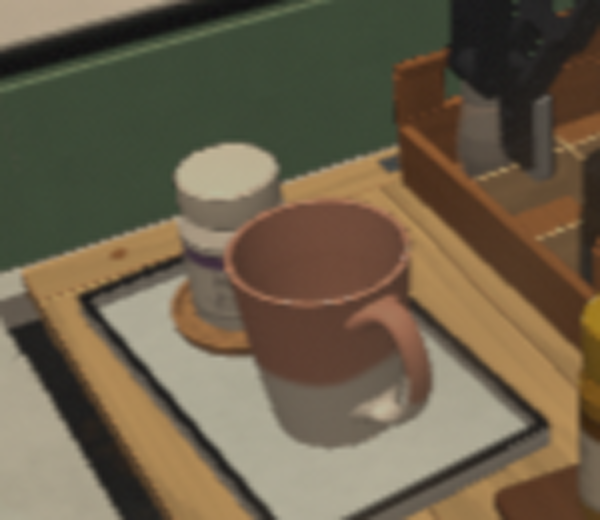

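View pics/t13.png

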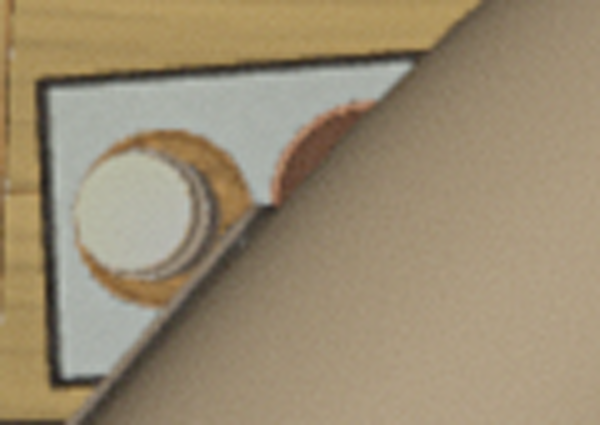

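View pics/t13f.png

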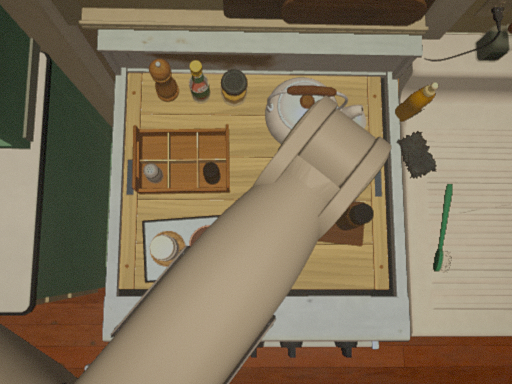

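Run:
```python
from ov import *
print(unproj('top',[(135+133/5-.4,205+212/5-.4)],.144))
im=cv2.cvtColor(cv2.imread('pics/t13.png'),cv2.COLOR_BGR2RGB)
for x,y in [(.434,-.043)]:
  draw('top',im,[(circ(x,y,.144,.0275),(255,0,0)),(circ(x,y,.054,.03),(255,255,0)),(circ(.4318,-.0431,.057,.044),(0,255,0)),(circ(.4318,-.0431,.057,.04),(0,255,0))],5,np.array((135,205)))
save('top','t13o',im)
```

```text
[[ 0.43149834 -0.04116639  0.144     ]]
```

View pics/t13o.png

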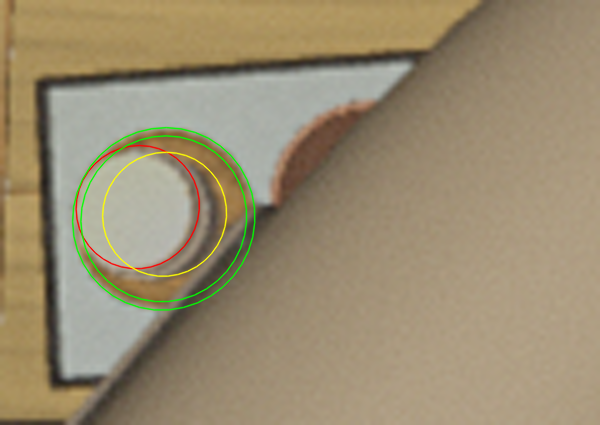

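The sugar cap measures (0.4315, -0.0412) against a coaster centre of (0.4318, -0.0431). It sits well inside the rim and upright. Next I'll put mustard back.

>>> {"op": "step_arm", "data": {
  "targets": [
    [[0,0,0],[0,0.25,-0.3],7],
    [[0,0,0],[1.2,0,0],7],
    [[0,0,0],[1.8,0,0],7],
    [[0,0,0],[2,0,0],7],
    [[0,0,0],[2,0,0],7],
    [[0,0,0],[1.6,0,0],7],
    [[0,0,0],[1.2,0,0],7],
    [[0,0,0],[0.6,0,0],7],
    [[0,0,0],[0.3,0,0],7],
    [[0,0,0],[0,0,0],7]
  ],
  "force": 40
}}

```text
clock: 43.05
tcp_pos: [0.5169, -0.3002, 0.1569]
orientation: [0.5, 0.5, 0.5, -0.5]
wrist_force: [1.2, -0.2, -1.2]
finger_gap: 0.0702
```

>>> {"op": "step_arm", "data": {
  "targets": [
    [[0,0,0],[0,0,0],5.5],
    [[0,0,0],[0,0,0],4.6],
    [[0,0,0],[0,0,0],4.2],
    [[0,0,0],[0,0,0],3.8],
    [[0,0,0],[0,0,0],3.2],
    [[0,0,0],[0,0,0],2.6],
    [[0,0,0],[0,0,0],2.6],
    [[0,0,0],[0,0,0],2.6],
    [[0,0,0],[0,0,0],2.6],
    [[0,0,0],[0,0,0],2.6]
  ]
}}

```text
clock: 44.05
tcp_pos: [0.5174, -0.3008, 0.1576]
orientation: [0.501, 0.5, 0.499, -0.5]
wrist_force: [0.7, 0.4, 5.5]
finger_gap: 0.0394
```

>>> {"op": "step_arm", "data": {
  "targets": [
    [[0,0,0],[-0.3,0,0],2.6],
    [[0,0,0],[-0.8,0,0],2.6],
    [[0,0,0],[-1.5,0,0],2.6],
    [[0,0,0],[-2,0,0],2.6],
    [[0,0,0],[-2,0,0],2.6],
    [[0,0,0],[-2,0,0],2.6],
    [[0,0,0],[-1.6,0,0],2.6],
    [[0,0,0],[-1,0,0],2.6],
    [[0,0,0],[-0.6,0,0],2.6],
    [[0,0,0],[-0.2,0,0],2.6]
  ],
  "force": 50
}}

```text
clock: 45.05
tcp_pos: [0.5167, -0.3004, 0.2768]
orientation: [0.5, 0.5, 0.5, -0.5]
wrist_force: [-0.4, -0.1, -4.5]
finger_gap: 0.0385
```

>>> {"op": "step_arm", "data": {
  "targets": [
    [[0,0,0],[0,0.4,-0.8],2.6],
    [[0,0,0],[0,0.8,-1.8],2.6],
    [[0,0,0],[0,1.2,-2.6],2.6],
    [[0,0,0],[0,1.2,-3],2.6],
    [[0,0,0],[0,1.2,-3],2.6],
    [[0,0,0],[0,1.2,-3],2.6],
    [[0,0,0],[0,1.2,-3],2.6],
    [[0,0,0],[0,1,-2.4],2.6],
    [[0,0,0],[0,0.6,-1.6],2.6],
    [[0,0,0],[0,0.4,-0.9],2.6]
  ]
}}

```text
clock: 46.05
tcp_pos: [0.6089, -0.0776, 0.276]
orientation: [0.5, 0.499, 0.501, -0.5]
wrist_force: [0.0, 0.2, -3.8]
finger_gap: 0.0386
```

Run:
```python
from ov import *
s=get_state();print(s['tcp_pos'],s['wrist_force'])
im=read_camera('scene'); save('scene','s14',im,3,(150,50,350,240))
```

```text
[ 0.60885136 -0.07758999  0.27596802] [ 0.04220776  0.18787604 -3.81356909]
```

View pics/s14.png

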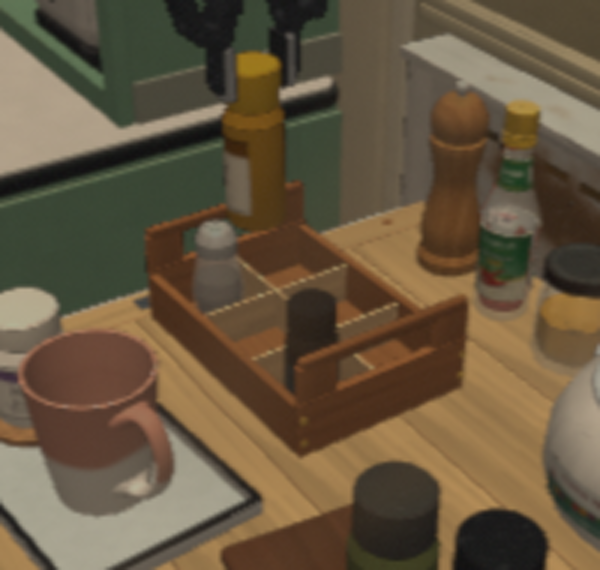

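>>> {"op": "step_arm", "data": {
  "targets": [
    [[0,0,0],[0.5,0.1,0.2],2.6],
    [[0,0,0],[1.2,0,0],2.6],
    [[0,0,0],[1.8,0,0],2.6],
    [[0,0,0],[2,0,0],2.6],
    [[0,0,0],[2,0,0],2.6],
    [[0,0,0],[1.8,0,0],2.6],
    [[0,0,0],[1.3,0,0],2.6],
    [[0,0,0],[0.8,0,0],2.6],
    [[0,0,0],[0.4,0,0],2.6],
    [[0,0,0],[0,0,0],2.6]
  ]
}}

```text
clock: 47.1
tcp_pos: [0.6097, -0.0817, 0.1585]
orientation: [-0.5, -0.5, -0.5, 0.5]
wrist_force: [-0.2, 0.2, -2.7]
finger_gap: 0.0387
```

>>> {"op": "step_arm", "data": {
  "targets": [
    [[0,0,0],[0.2,0,0],2.6],
    [[0,0,0],[0.2,0,0],2.6],
    [[0,0,0],[0.1,0,0],2.6],
    [[0,0,0],[0.1,0,0],2.6],
    [[0,0,0],[0,0,0],2.6],
    [[0,0,0],[0,0,0],2.6],
    [[0,0,0],[0,0,0],2.6],
    [[0,0,0],[0,0,0],2.6],
    [[0,0,0],[0,0,0],2.6],
    [[0,0,0],[0,0,0],2.6]
  ]
}}

```text
clock: 48.1
tcp_pos: [0.6099, -0.0814, 0.1528]
orientation: [0.5, 0.5, 0.5, -0.5]
wrist_force: [0.1, -0.5, -3.9]
finger_gap: 0.0385
```

>>> {"op": "step_arm", "data": {
  "targets": [
    [[0,0,0],[0.1,0,0],2.6],
    [[0,0,0],[0.1,0,0],2.6],
    [[0,0,0],[0.1,0,0],2.6],
    [[0,0,0],[0,0,0],2.6],
    [[0,0,0],[0,0,0],2.6],
    [[0,0,0],[0,0,0],2.6],
    [[0,0,0],[0,0,0],2.6],
    [[0,0,0],[0,0,0],2.6],
    [[0,0,0],[0,0,0],2.6],
    [[0,0,0],[0,0,0],2.6]
  ]
}}

```text
clock: 49.1
tcp_pos: [0.6099, -0.0814, 0.1498]
orientation: [0.5, 0.5, 0.5, -0.5]
wrist_force: [-0.3, 0.3, -3.1]
finger_gap: 0.039
```

>>> {"op": "step_arm", "data": {
  "targets": [
    [[0,0,0],[0.1,0,0],2.6],
    [[0,0,0],[0,0,0],2.6],
    [[0,0,0],[0.1,0,0],2.6],
    [[0,0,0],[0,0,0],2.6],
    [[0,0,0],[0,0,0],2.6],
    [[0,0,0],[0,0,0],2.6],
    [[0,0,0],[0,0,0],2.6],
    [[0,0,0],[0,0,0],2.6],
    [[0,0,0],[0,0,0],2.6],
    [[0,0,0],[0,0,0],2.6]
  ]
}}

```text
clock: 50.1
tcp_pos: [0.6102, -0.0816, 0.1497]
orientation: [0.501, 0.5, 0.499, -0.5]
wrist_force: [-2.8, 1.0, 8.4]
finger_gap: 0.0388
```

>>> {"op": "step_arm", "data": {
  "targets": [
    [[0,0,0],[-0.05,0,0],2.6],
    [[0,0,0],[0,0,0],4.2],
    [[0,0,0],[0,0,0],4.6],
    [[0,0,0],[0,0,0],5.5],
    [[0,0,0],[0,0,0],7],
    [[0,0,0],[-0.5,0,0],7],
    [[0,0,0],[-1.5,0,0],7],
    [[0,0,0],[-2.5,0,0],7],
    [[0,0,0],[-3,0,0],7],
    [[0,0,0],[-3,0,0],7]
  ]
}}

```text
clock: 51.1
tcp_pos: [0.6096, -0.0814, 0.2544]
orientation: [-0.5, -0.5, -0.5, 0.5]
wrist_force: [-0.1, 0.5, 0.1]
finger_gap: 0.0704
```

>>> {"op": "step_arm", "data": {
  "targets": [
    [[0,0,0],[-1.5,-0.4,1.5],8],
    [[0,0,0],[0,-1,3],8],
    [[0,0,0],[0,-1.2,4],8],
    [[0,0,0],[0,-1.3,4],8],
    [[0,0,0],[0,-1.3,4],8],
    [[0,0,0],[0,-1.3,4],8],
    [[0,0,0],[0,-1.3,4],8],
    [[0,0,0],[0,-1.2,3.5],8],
    [[0,0,0],[0,-0.8,2],8],
    [[0,0,0],[0,-0.4,1],8]
  ]
}}

```text
clock: 52.1
tcp_pos: [0.5067, -0.3936, 0.2682]
orientation: [-0.499, -0.501, -0.499, 0.501]
wrist_force: [-0.6, -0.1, -1.0]
finger_gap: 0.0799
```

Run:
```python
from ov import *
s=get_state();print(s['tcp_pos'],s['wrist_force'])
im=read_camera('scene'); save('scene','s15',im,2,(100,30,400,320))
```

```text
[ 0.5066653  -0.3935662   0.26819056] [-0.61574119 -0.06369752 -0.97735606]
```

View pics/s15.png

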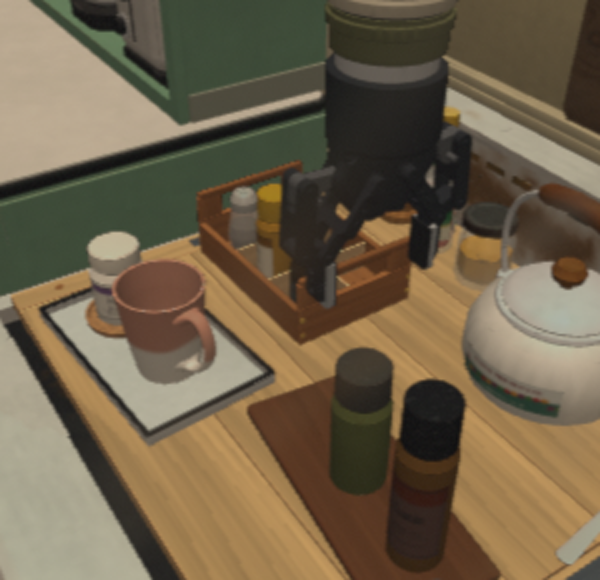

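Mustard is back upright in its middle near compartment. Grasping the olive jar next.

>>> {"op": "step_arm", "data": {
  "targets": [
    [[0,0,0],[0.5,0.15,-0.2],8],
    [[0,0,0],[1.2,0,0],8],
    [[0,0,0],[1.8,0,0],8],
    [[0,0,0],[2,0,0],8],
    [[0,0,0],[2,0,0],8],
    [[0,0,0],[1.5,0,0],8],
    [[0,0,0],[0.9,0,0],8],
    [[0,0,0],[0.5,0,0],8],
    [[0,0,0],[0.2,0,0],8],
    [[0,0,0],[0,0,0],8]
  ],
  "force": 40
}}

```text
clock: 53.15
tcp_pos: [0.5096, -0.3892, 0.1626]
orientation: [0.5, 0.5, 0.5, -0.5]
wrist_force: [0.0, -0.3, -0.4]
finger_gap: 0.0799
```

>>> {"op": "step_arm", "data": {
  "targets": [
    [[0,0,0],[0,0,0],6.5],
    [[0,0,0],[0,0,0],5.4],
    [[0,0,0],[0,0,0],5.0],
    [[0,0,0],[0,0,0],4.6],
    [[0,0,0],[0,0,0],4],
    [[0,0,0],[0,0,0],3.4],
    [[0,0,0],[0,0,0],3.4],
    [[0,0,0],[0,0,0],3.4],
    [[0,0,0],[0,0,0],3.4],
    [[0,0,0],[0,0,0],3.4]
  ]
}}

```text
clock: 54.15
tcp_pos: [0.5095, -0.3897, 0.163]
orientation: [0.5, 0.5, 0.499, -0.5]
wrist_force: [0.6, 0.2, 6.3]
finger_gap: 0.0467
```

>>> {"op": "step_arm", "data": {
  "targets": [
    [[0,0,0],[-0.3,0,0],3.4],
    [[0,0,0],[-0.8,0,0],3.4],
    [[0,0,0],[-1.5,0,0],3.4],
    [[0,0,0],[-2,0,0],3.4],
    [[0,0,0],[-2,0,0],3.4],
    [[0,0,0],[-2,0,0],3.4],
    [[0,0,0],[-1.8,0,0],3.4],
    [[0,0,0],[-1.2,0,0],3.4],
    [[0,0,0],[-0.7,0,0],3.4],
    [[0,0,0],[-0.3,0,0],3.4]
  ],
  "force": 50
}}

```text
clock: 55.15
tcp_pos: [0.5092, -0.3894, 0.2885]
orientation: [0.5, 0.5, 0.5, -0.5]
wrist_force: [-0.7, -0.0, -3.6]
finger_gap: 0.0464
```

>>> {"op": "step_arm", "data": {
  "targets": [
    [[0,0,0],[0,0.2,-1],3.4],
    [[0,0,0],[0,0.6,-2.2],3.4],
    [[0,0,0],[0,1.2,-3.2],3.4],
    [[0,0,0],[0,1.8,-3.2],3.4],
    [[0,0,0],[0,2.4,-3.2],3.4],
    [[0,0,0],[0,2.6,-3],3.4],
    [[0,0,0],[0,2.6,-2.8],3.4],
    [[0,0,0],[0,2.6,-2.5],3.4],
    [[0,0,0],[0,2,-1.8],3.4],
    [[0,0,0],[0,1.1,-1.0],3.4]
  ]
}}

```text
clock: 56.15
tcp_pos: [0.6813, -0.1472, 0.2866]
orientation: [0.5, 0.499, 0.502, -0.499]
wrist_force: [-0.4, 0.0, -4.1]
finger_gap: 0.0464
```

Run:
```python
from ov import *
s=get_state();print(s['tcp_pos'],s['wrist_force'])
im=read_camera('scene'); save('scene','s16',im,3,(170,30,370,220))
```

```text
[ 0.68127278 -0.14717268  0.28655099] [-0.35702789  0.04631453 -4.1139962 ]
```

View pics/s16.png

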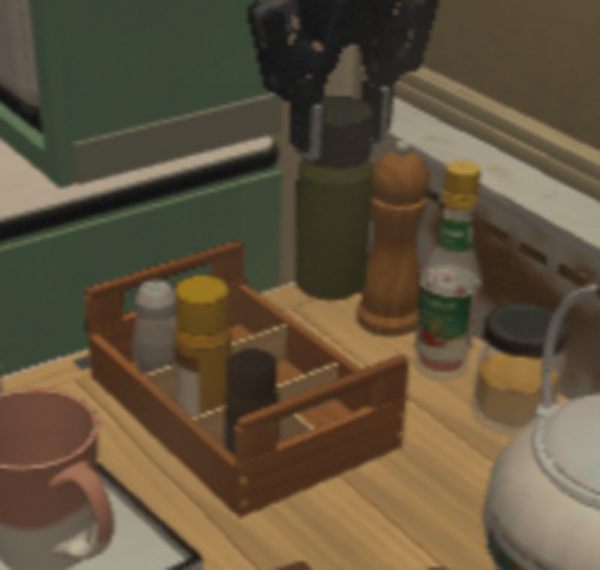

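>>> {"op": "step_arm", "data": {
  "targets": [
    [[0,0,0],[0.5,0,0],3.4],
    [[0,0,0],[1.2,0,0],3.4],
    [[0,0,0],[1.8,0,0],3.4],
    [[0,0,0],[1.5,0,0],3.4],
    [[0,0,0],[0.8,0,0],3.4],
    [[0,0,0],[0.3,0,0],3.4],
    [[0,0,0],[0,0,0],3.4],
    [[0,0,0],[0,0,0],3.4],
    [[0,0,0],[0,0,0],3.4],
    [[0,0,0],[0,0,0],3.4]
  ]
}}

```text
clock: 57.2
tcp_pos: [0.6807, -0.1505, 0.228]
orientation: [0.5, 0.5, 0.5, -0.5]
wrist_force: [-0.1, 0.4, -2.9]
finger_gap: 0.0465
```

>>> {"op": "step_arm", "data": {
  "targets": [
    [[0,0,0],[0.6,0,0],3.4],
    [[0,0,0],[1.2,0,0],3.4],
    [[0,0,0],[1.5,0,0],3.4],
    [[0,0,0],[1.5,0,0],3.4],
    [[0,0,0],[1,0,0],3.4],
    [[0,0,0],[0.6,0,0],3.4],
    [[0,0,0],[0.2,0,0],3.4],
    [[0,0,0],[0.1,0,0],3.4],
    [[0,0,0],[0,0,0],3.4],
    [[0,0,0],[0,0,0],3.4]
  ]
}}

```text
clock: 58.2
tcp_pos: [0.6807, -0.1506, 0.1611]
orientation: [0.5, 0.5, 0.499, -0.5]
wrist_force: [0.8, 0.7, -2.3]
finger_gap: 0.0469
```

>>> {"op": "step_arm", "data": {
  "targets": [
    [[0,0,0],[0.2,0,0],3.4],
    [[0,0,0],[0.1,0,0],3.4],
    [[0,0,0],[0.1,0,0],3.4],
    [[0,0,0],[0.1,0,0],3.4],
    [[0,0,0],[0,0,0],3.4],
    [[0,0,0],[0,0,0],3.4],
    [[0,0,0],[0,0,0],3.4],
    [[0,0,0],[0,0,0],3.4],
    [[0,0,0],[0,0,0],3.4],
    [[0,0,0],[0,0,0],3.4]
  ]
}}

```text
clock: 59.2
tcp_pos: [0.6803, -0.1504, 0.1553]
orientation: [0.5, 0.5, 0.5, -0.5]
wrist_force: [-1.2, -0.4, -4.2]
finger_gap: 0.0464
```

>>> {"op": "step_arm", "data": {
  "targets": [
    [[0,0,0],[0.1,0,0],3.4],
    [[0,0,0],[0,0,0],3.4],
    [[0,0,0],[0.1,0,0],3.4],
    [[0,0,0],[0,0,0],3.4],
    [[0,0,0],[0,0,0],3.4],
    [[0,0,0],[0,0,0],3.4],
    [[0,0,0],[0,0,0],3.4],
    [[0,0,0],[0,0,0],3.4],
    [[0,0,0],[0,0,0],3.4],
    [[0,0,0],[0,0,0],3.4]
  ]
}}

```text
clock: 60.2
tcp_pos: [0.6805, -0.1506, 0.1551]
orientation: [0.501, 0.5, 0.499, -0.5]
wrist_force: [-2.3, 1.2, 5.9]
finger_gap: 0.0469
```

Contact. Releasing; next is the tall jar (hand at 0.499, -0.479, 0.195).

>>> {"op": "step_arm", "data": {
  "targets": [
    [[0,0,0],[-0.05,0,0],3.4],
    [[0,0,0],[0,0,0],5],
    [[0,0,0],[0,0,0],5.5],
    [[0,0,0],[0,0,0],6.5],
    [[0,0,0],[0,0,0],7.5],
    [[0,0,0],[-0.5,0,0],7.5],
    [[0,0,0],[-1.5,0,0],8],
    [[0,0,0],[-2.5,0,0],8],
    [[0,0,0],[-4,0,0],8],
    [[0,0,0],[-4,0,0],8]
  ]
}}

```text
clock: 61.2
tcp_pos: [0.6798, -0.1503, 0.2798]
orientation: [-0.5, -0.5, -0.5, 0.5]
wrist_force: [1.5, 0.1, 0.8]
finger_gap: 0.0799
```

>>> {"op": "step_arm", "data": {
  "targets": [
    [[0,0,0],[-1.2,-1.2,1.2],8],
    [[0,0,0],[0,-2.4,2.8],8],
    [[0,0,0],[0,-2.6,4],8],
    [[0,0,0],[0,-2.6,4],8],
    [[0,0,0],[0,-2.4,4],8],
    [[0,0,0],[0,-2.2,4],8],
    [[0,0,0],[0,-1.8,4],8],
    [[0,0,0],[0,-1.6,4],8],
    [[0,0,0],[0,-0.8,3],8],
    [[0,0,0],[0,-0.5,1.8],8]
  ]
}}

```text
clock: 62.2
tcp_pos: [0.497, -0.4812, 0.29]
orientation: [-0.499, -0.501, -0.499, 0.501]
wrist_force: [0.4, 0.2, 0.1]
finger_gap: 0.08
```

Run:
```python
from ov import *
s=get_state();print(s['tcp_pos'],s['wrist_force'])
im=read_camera('scene'); save('scene','s17',im,2,(100,30,400,330))
```

```text
[ 0.49703638 -0.48124731  0.29000425] [0.37316323 0.23722535 0.10870562]
```

View pics/s17.png

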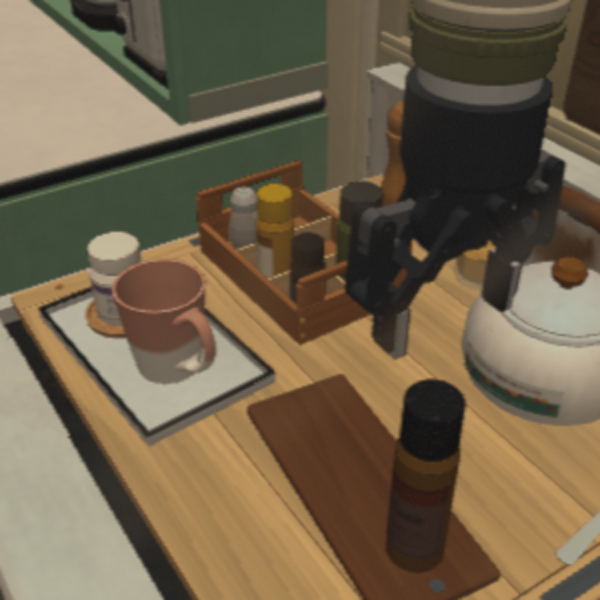

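Olive is back in the far right compartment. Descending on the tall jar.

>>> {"op": "step_arm", "data": {
  "targets": [
    [[0,0,0],[0.5,0,0],8],
    [[0,0,0],[1.2,0,0],8],
    [[0,0,0],[1.8,0,0],8],
    [[0,0,0],[1.8,0,0],8],
    [[0,0,0],[1.8,0,0],8],
    [[0,0,0],[1.2,0,0],8],
    [[0,0,0],[0.8,0,0],8],
    [[0,0,0],[0.3,0,0],8],
    [[0,0,0],[0,0,0],8],
    [[0,0,0],[0,0,0],8]
  ],
  "force": 40
}}

```text
clock: 63.25
tcp_pos: [0.4995, -0.4786, 0.1976]
orientation: [0.5, 0.5, 0.499, -0.5]
wrist_force: [0.5, 0.6, -0.4]
finger_gap: 0.0805
```

>>> {"op": "step_arm", "data": {
  "targets": [
    [[0,0,0],[0,0,0],6],
    [[0,0,0],[0,0,0],5.0],
    [[0,0,0],[0,0,0],4.6],
    [[0,0,0],[0,0,0],4.2],
    [[0,0,0],[0,0,0],3.5],
    [[0,0,0],[0,0,0],3],
    [[0,0,0],[0,0,0],3],
    [[0,0,0],[0,0,0],3],
    [[0,0,0],[0,0,0],3],
    [[0,0,0],[0,0,0],3]
  ]
}}

```text
clock: 64.25
tcp_pos: [0.4997, -0.4786, 0.1974]
orientation: [0.5, 0.5, 0.499, -0.5]
wrist_force: [2.5, -0.6, 5.1]
finger_gap: 0.0433
```

>>> {"op": "step_arm", "data": {
  "targets": [
    [[0,0,0],[-0.3,0,0],3],
    [[0,0,0],[-0.8,0,0],3],
    [[0,0,0],[-1.5,0,0],3],
    [[0,0,0],[-2,0,0],3],
    [[0,0,0],[-2.2,0,0],3],
    [[0,0,0],[-2.2,0,0],3],
    [[0,0,0],[-2.2,0,0],3],
    [[0,0,0],[-2.0,0,0],3],
    [[0,0,0],[-1.2,0,0],3],
    [[0,0,0],[-0.6,0,0],3]
  ],
  "force": 50
}}

```text
clock: 65.25
tcp_pos: [0.4987, -0.4785, 0.3473]
orientation: [-0.5, -0.5, -0.5, 0.5]
wrist_force: [0.4, 0.1, -4.2]
finger_gap: 0.0431
```

>>> {"op": "step_arm", "data": {
  "targets": [
    [[0,0,0],[0,0,-0.6],3],
    [[0,0,0],[0,0,-1.4],3],
    [[0,0,0],[0,0,-2.4],3],
    [[0,0,0],[0,0,-3],3],
    [[0,0,0],[0,0,-3.2],3],
    [[0,0,0],[0,0,-3.2],3],
    [[0,0,0],[0,0,-3.2],3],
    [[0,0,0],[0,0,-3.2],3],
    [[0,0,0],[0,0,-3.2],3],
    [[0,0,0],[0,0.8,-3],3]
  ]
}}

```text
clock: 66.25
tcp_pos: [0.5055, -0.2121, 0.3458]
orientation: [0.499, 0.5, 0.501, -0.5]
wrist_force: [0.3, -0.6, -3.9]
finger_gap: 0.043
```

>>> {"op": "step_arm", "data": {
  "targets": [
    [[0,0,0],[0,1.5,-2.6],3],
    [[0,0,0],[0,2,-2.4],3],
    [[0,0,0],[0,2,-2.2],3],
    [[0,0,0],[0,2,-2.2],3],
    [[0,0,0],[0,2,-2.2],3],
    [[0,0,0],[0,2,-2.2],3],
    [[0,0,0],[0,2,-2.2],3],
    [[0,0,0],[0,1.6,-2],3],
    [[0,0,0],[0,1.2,-1.6],3],
    [[0,0,0],[0,0.6,-1.0],3]
  ]
}}

```text
clock: 67.25
tcp_pos: [0.6764, -0.0067, 0.3448]
orientation: [0.499, 0.499, 0.501, -0.5]
wrist_force: [0.1, -0.1, -3.3]
finger_gap: 0.0431
```

>>> {"op": "step_arm", "data": {
  "targets": [
    [[0,0,0],[0,0,-0.2],3],
    [[0,0,0],[0,0,0],3],
    [[0,0,0],[0,0,0],3],
    [[0,0,0],[0,0,0],3],
    [[0,0,0],[0,0,0],3],
    [[0,0,0],[0,0,0],3],
    [[0,0,0],[0,0,0],3],
    [[0,0,0],[0,0,0],3],
    [[0,0,0],[0,0,0],3],
    [[0,0,0],[0,0,0],3]
  ]
}}

```text
clock: 68.25
tcp_pos: [0.6764, -0.0064, 0.3467]
orientation: [0.5, 0.5, 0.5, -0.5]
wrist_force: [0.2, -0.7, -3.5]
finger_gap: 0.0431
```

Run:
```python
from ov import *
s=get_state();print(s['tcp_pos'],s['wrist_force'])
im=read_camera('scene'); save('scene','s18',im,3,(170,0,370,200))
```

```text
[ 0.67638141 -0.00644207  0.34673199] [ 0.18005056 -0.6902435  -3.51368901]
```

View pics/s18.png

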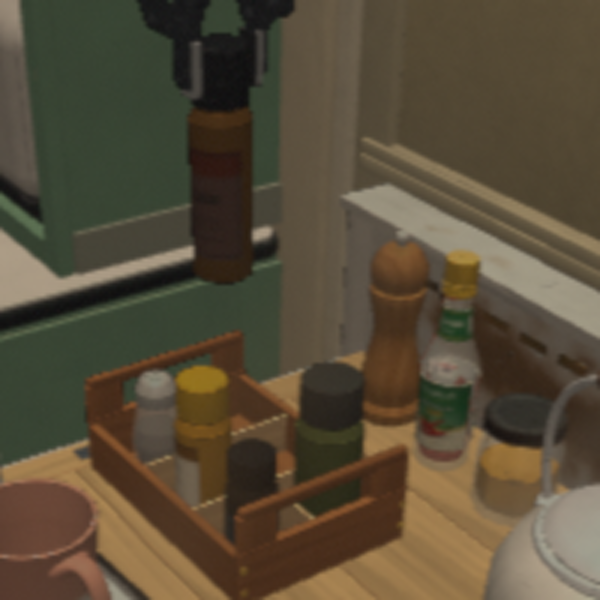

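The tall jar is above the far left compartment; mustard and olive stand in theirs. Lowering.

>>> {"op": "step_arm", "data": {
  "targets": [
    [[0,0,0],[0.6,0.1,0],3],
    [[0,0,0],[1.4,0,0],3],
    [[0,0,0],[2,0,0],3],
    [[0,0,0],[2.2,0,0],3],
    [[0,0,0],[2.2,0,0],3],
    [[0,0,0],[2.2,0,0],3],
    [[0,0,0],[1.8,0,0],3],
    [[0,0,0],[1.4,0,0],3],
    [[0,0,0],[0.8,0,0],3],
    [[0,0,0],[0.4,0,0],3]
  ]
}}

```text
clock: 69.3
tcp_pos: [0.6768, -0.0064, 0.1956]
orientation: [-0.499, -0.5, -0.5, 0.5]
wrist_force: [0.6, -0.3, -3.5]
finger_gap: 0.0428
```

>>> {"op": "step_arm", "data": {
  "targets": [
    [[0,0,0],[0,0,0],3],
    [[0,0,0],[0.2,0,0],3],
    [[0,0,0],[0.2,0,0],3],
    [[0,0,0],[0.1,0,0],3],
    [[0,0,0],[0.1,0,0],3],
    [[0,0,0],[0,0,0],3],
    [[0,0,0],[0,0,0],3],
    [[0,0,0],[0,0,0],3],
    [[0,0,0],[0,0,0],3],
    [[0,0,0],[0,0,0],3]
  ]
}}

```text
clock: 70.3
tcp_pos: [0.6774, -0.0065, 0.1908]
orientation: [0.5, 0.5, 0.5, -0.5]
wrist_force: [-0.4, -0.2, -4.3]
finger_gap: 0.0431
```

>>> {"op": "step_arm", "data": {
  "targets": [
    [[0,0,0],[0.1,0,0],3],
    [[0,0,0],[0,0,0],3],
    [[0,0,0],[0.1,0,0],3],
    [[0,0,0],[0,0,0],3],
    [[0,0,0],[0,0,0],3],
    [[0,0,0],[0,0,0],3],
    [[0,0,0],[0,0,0],3],
    [[0,0,0],[0,0,0],3],
    [[0,0,0],[0,0,0],3],
    [[0,0,0],[0,0,0],3]
  ]
}}

```text
clock: 71.3
tcp_pos: [0.6775, -0.0065, 0.1894]
orientation: [0.5, 0.5, 0.5, -0.5]
wrist_force: [-3.4, -0.1, 4.7]
finger_gap: 0.0427
```

Contact. I'll release, rise and retreat clear.

>>> {"op": "step_arm", "data": {
  "targets": [
    [[0,0,0],[-0.05,0,0],3],
    [[0,0,0],[0,0,0],4.6],
    [[0,0,0],[0,0,0],5],
    [[0,0,0],[0,0,0],6],
    [[0,0,0],[0,0,0],7],
    [[0,0,0],[0,0,0],8],
    [[0,0,0],[-0.5,0,0],8],
    [[0,0,0],[-1.5,0,0],8],
    [[0,0,0],[-3,0,0],8],
    [[0,0,0],[-4,0,0],8]
  ]
}}

```text
clock: 72.3
tcp_pos: [0.6764, -0.0063, 0.2786]
orientation: [0.499, 0.499, 0.501, -0.501]
wrist_force: [0.3, -0.2, 0.9]
finger_gap: 0.08
```

>>> {"op": "step_arm", "data": {
  "targets": [
    [[0,0,0],[-3,0,0],8],
    [[0,0,0],[-2,-1.5,-0.5],8],
    [[0,0,0],[0,-3,-1.2],8],
    [[0,0,0],[0,-3.4,-1.4],8],
    [[0,0,0],[0,-3.4,-1.4],8],
    [[0,0,0],[0,-3.4,-1.4],8],
    [[0,0,0],[0,-3.4,-1.4],8],
    [[0,0,0],[0,-3.4,-1.4],8],
    [[0,0,0],[0,-3,-1.2],8],
    [[0,0,0],[0,-1.6,-1],8]
  ]
}}

```text
clock: 73.3
tcp_pos: [0.4143, 0.1032, 0.3303]
orientation: [0.5, 0.5, 0.5, -0.5]
wrist_force: [0.7, 0.1, 0.8]
finger_gap: 0.0801
```

>>> {"op": "step_arm", "data": {
  "targets": [
    [[0,0,0],[0,-1.6,-4],8],
    [[0,0,0],[0,-1.6,-4],8],
    [[0,0,0],[0,-1.6,-4],8],
    [[0,0,0],[0,-1.6,-4],8],
    [[0,0,0],[0,-1.6,-4],8],
    [[0,0,0],[0,-1.6,-4],8],
    [[0,0,0],[0,-1.6,-4],8],
    [[0,0,0],[0,-1.6,-4],8],
    [[0,0,0],[0,-1.6,-4],8],
    [[0,0,0],[0,-1.6,-4],8]
  ]
}}

```text
clock: 74.3
tcp_pos: [0.2559, 0.5049, 0.3295]
orientation: [0.5, 0.501, 0.5, -0.5]
wrist_force: [-0.1, 0.1, 0.9]
finger_gap: 0.0803
```

Run:
```python
from ov import *
s=get_state();print(s['tcp_pos'],s['wrist_force'])
im=read_camera('scene'); save('scene','s19',im,1.5)
im=read_camera('top'); 
c=cv2.resize(im[110:290,120:250],None,fx=3.3,fy=3.3,interpolation=cv2.INTER_CUBIC)
save('top','t19',c); save('top','t19f',im)
for l in ["mug","salt_shaker","small_jar"]:
    for n in ["top","scene"]:
        r=silhouettes(n,l)[:1]
        for k in r: print(n,l,k['p'],k['extent'])
```

```text
[0.25594008 0.50490027 0.32953748] [-0.13390878  0.08250081  0.872658  ]
top mug 0.79 [188.3, 224.2, 53.4, 44.7]
scene mug 0.94 [154.5, 158.5, 54.6, 64.4]
top salt_shaker 0.64 [147.5, 165.0, 17.2, 19.9]
scene salt_shaker 0.95 [213.9, 125.6, 14.6, 26.3]
top small_jar 0.71 [200.2, 161.3, 19.9, 22.6]
scene small_jar 0.69 [246.2, 148.1, 13.0, 31.2]
```

View pics/s19.png

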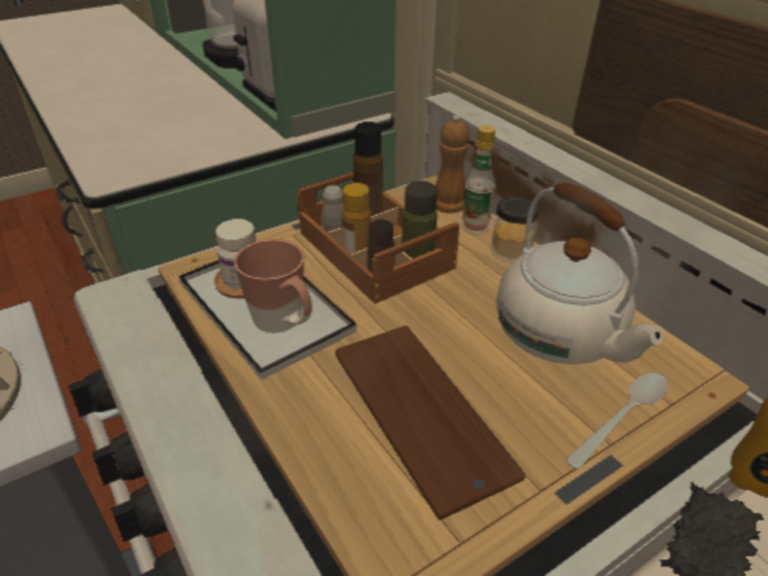

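View pics/t19.png

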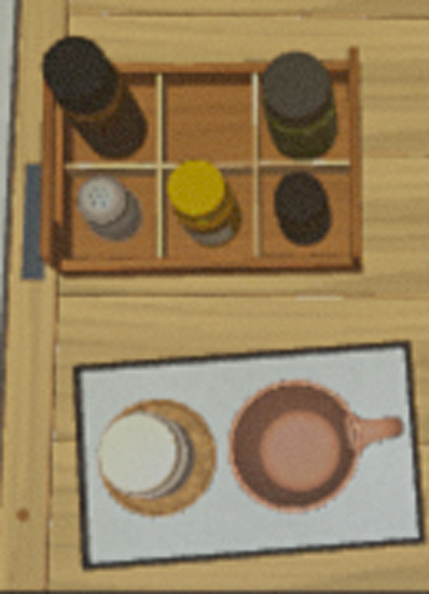

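Both final views show tall, mustard and olive back in their own compartments, and sugar on the coaster inside the rim. The board is empty, and the mug, salt shaker and small jar look unmoved. I'll run a pixel difference against the start, then hand in.

Run:
```python
from h import *
import pickle
ms=pickle.load(open('ms.pkl','rb')); a=ms['top','im'].astype(np.float32); b=read_camera('top').astype(np.float32)
for n,(x0,y0,x1,y1) in dict(mug=(190,222,245,268),salt=(139,160,166,186),small=(198,158,224,186),tall=(128,120,166,160),olive=(196,122,226,160),mustard=(168,155,194,186)).items():
    A,B=[cv2.cvtColor(i[y0:y1,x0:x1],cv2.COLOR_RGB2GRAY) for i in (a,b)]
    print(n,cv2.phaseCorrelate(A,B),np.abs(A-B).mean().round(1))
print(get_state()['clock']); print(hand_in())
```

```text
mug ((-0.038121725992926514, -0.041322834040538936), 0.9744499555064572) 2.0
salt ((0.5614047996871427, 0.4666506163921298), 1.0585481992964882) 2.5
small ((0.4241273859681325, -0.02102278955977077), 0.9329416981449834) 3.2
tall ((-0.026244873369357435, 0.657984373657559), 0.9934903115034104) 5.3
olive ((0.05881681055923771, 0.7771657742069316), 0.9285141082604726) 5.1
mustard ((1.176560422273056, 0.17301546576119442), 0.9434219297987444) 5.8
74.75
the job is handed in; nothing more can be done
None
```

The job is done and handed in at about 75 s of the 144 s allowed. I parked the tall, olive and mustard jars on the chopping board, then set the sugar jar on the cork coaster. The three jars then went back into their own compartments: tall far left, olive far right, mustard near middle.

**Sugar jar:** my last measurement put its cap about 2 mm from the coaster centre, upright and inside the rim.

**Taller jars:** all three stand upright, each within about 1.2 px (about 3 mm) of where it started. The board is empty.

**Mug, salt shaker and small jar:** I saw no movement of the mug. The salt shaker and small jar patches showed apparent shifts of about 0.4–0.7 px (1–2 mm). I never touched those two, so I put the shifts down to changed shadows or measurement noise, but I didn't confirm that.

**Arm and forces:** the arm is parked clear of everything. Wrist readings stayed under 10 N wherever I read them, at the end of each move.

No check failed.

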